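# Load and start the roundel warming plate

### The arm

A 6-joint arm with a two-finger parallel gripper is mounted at the origin on the work surface. World frame = base frame: x ahead of the robot, y to its left, z up, the work surface at z = 0. Lengths are in mm, angles in rad, forces in N, time in s.
With the tool pointing down it reaches from about 350 to 725 mm from the base axis. Payload 4.3 kg.
Tool frame: the origin (TCP) lies on the centre line of the jaws, within the pads' length; the fingertips stand 22 mm ahead of it and the grasp point (between the pads) lies 3 mm ahead of it; z points along the fingers, y is the direction in which the jaws open and shut (so a half turn about z gives the same grasp; the last joint's range is limited). The gripper opens to 85 mm and grips with 20 to 120 N. Pads are 22 mm wide; open, the fingers measure 114 mm over their backs; the gripper's body (76 mm by 85 mm) begins 54 mm behind the grasp point. The pads swing forward as they close: fully open they stand 13 mm farther back than shut.
Start: joints at [-1.214, 0.377, 0.081, 1.274, 0, 1.46], TCP at [258.783, -513.513, 253.329] pointing down, gripper open.
Joint ranges: [-2.72, 2.72], [-0.84, 1.66], [-1.02, 1.22], [-1.77, 2.12], [-1.37, 1.28], [-3.14, 3.14]. Speed limits (rad/s): [2.57, 2.57, 3.14, 3.14, 3.14, 3.14].

### API

Orientations are given as a unit quaternion [x, y, z, w].
In Python, from plant import env, viewer, order gives the robot as it stands.
- The arm moves only by the shell command python3 -m handwheel 'ROWS'. ROWS is JSON, one flat list of numbers, 7 for each row, row after row: the shift along the tool's x, y, z in units of 40 mm (1.0 is 40 mm), then the turn, a rotation vector about the tool's x, y, z in units of 6 degrees (1.0 is 6 degrees), then the opening, from -1 (shut) to 1 (fully open). In form: [x, y, z, wx, wy, wz, fingers, x, y, z, wx, wy, wz, fingers, ...]. A call has 1 to 12 rows; each row shifts and turns the commanded pose from where the row before left it, along the tool's axes as they then stand; what a row does not reach is not made up. A row lasts 1/10 s, in which the tool goes at most 50 mm and 8.59 degrees, less where a joint would pass 70% of its speed; a pose out of reach is approached as far as the arm can. A call is refused whole if a number of a shift passes 1 or a number of a turn 1, either way. A call with a gripper value outside its range is refused whole. The fingers move at their own pace and stop on an object; the grip force is fixed at half the most. Time passes only in rows, so rows that do not move let the fingers close. It gives the time, the measured TCP pose, the force and the opening at its end, in the units of the state.
- env.get_obs(): the state, without advancing time (a new reading comes with each control period).
- viewer.read_camera(name): name is "scene" or "top"; returns a dict with "color" (420x560x3 uint8, red, green, blue), "range_z" (420x560 float32, mm along the optical axis (not along the pixel's ray), 0 where there is no reading), "camera_matrix" (3x3 intrinsics, pixels), "world_from_camera" (4x4, takes a point from camera to world coordinates). Camera axes: x right, y down, z forward; pixel columns grow to the right and rows downward; lengths in mm; the calibration is good to about 2 mm. A picture is of the moment at which its call begins.
- order.close_job(): hands the job in, once; it reports no verdict.
The state is a dict: "clock": time; "q": joint angles; "qd": joint speeds; "joint_efforts": joint torques, N m; "ee_pos": TCP position; "tcp_rot": TCP orientation; "ft_force": force on the tool from outside, world axes, zero at the start; "moment": the same for the moment, N m; "finger_gap": finger opening in mm.
Only numpy, scipy, OpenCV 4.12 (cv2) and the standard library are available. Lean on these libraries where they do the work, as an engineer would, in place of code of your own. Each camera call takes 0.05 s, during which the arm holds its last target.

### The job

Clear, load and start the warming plate: lay the palette knife and the spatula that were left on it flat on the glass slab beside it, and slide every roundel across the plate until it drops fully into a recess lined in its own colour, gold in gold and dark blue in dark blue; their finish is fresh, so keep them flat on the plate and do not lift them. Turn the heat dial clockwise right up to its stop, and only when everything is cleared, loaded and set push the power lever all the way over to the far side (on). Leave everything else on the table where it is.

Things in the scene. Friction and masses are not known exactly. Their poses are not given: they have to be found in the camera images.
- plate: warming plate, fixed, level, its aluminium top 260 mm (its own x) by 620 mm (its own y), top face 50 mm above the table. Origin: centre of its underside, at table height. Four round recesses, 94 mm across and 5 mm deep, with centres at plate x = +60 or -60 mm and y = +245 or -245 mm: two at each long end. The plain middle field carries the roundels; the top is smooth everywhere else.
- pad_gold1: gold-coloured lining pad with a grey middle (54 mm) on the floor of one recess of the plate (fixed, 91 mm across, 0.8 mm, a roundel sinks into it and rests on the recess floor). Origin: recess centre on its floor, 45 mm above the table, 5 mm below the plate's top. Each end of the plate has one gold and one blue recess; which is which changes.
- pad_gold2: gold-coloured lining pad with a grey middle (54 mm) on the floor of one recess of the plate (fixed, 91 mm across, 0.8 mm, a roundel sinks into it and rests on the recess floor). Origin: recess centre on its floor, 45 mm above the table, 5 mm below the plate's top. Each end of the plate has one gold and one blue recess; which is which changes.
- pad_blue1: dark blue lining pad with a grey middle (54 mm) on the floor of one recess of the plate (fixed, 91 mm across, 0.8 mm, a roundel sinks into it and rests on the recess floor). Origin: recess centre on its floor, 45 mm above the table, 5 mm below the plate's top. Each end of the plate has one gold and one blue recess; which is which changes.
- pad_blue2: dark blue lining pad with a grey middle (54 mm) on the floor of one recess of the plate (fixed, 91 mm across, 0.8 mm, a roundel sinks into it and rests on the recess floor). Origin: recess centre on its floor, 45 mm above the table, 5 mm below the plate's top. Each end of the plate has one gold and one blue recess; which is which changes.
- gold1: gilded (gold) ceramic roundel, a flat disc 88 mm across, 10 mm thick, about 140 g, cream dot (22 mm) in the middle; too wide to grip across. Starts flat on the plate's field. In a recess it sticks up 5 mm with 3 mm play all round; it drops in only when its centre is within about 3 mm of the recess centre, else it slides across. Origin: centre of its underside. Absent in some starts (None).
- gold2: gilded (gold) ceramic roundel, a flat disc 88 mm across, 10 mm thick, about 140 g, cream dot (22 mm) in the middle; too wide to grip across. Starts flat on the plate's field. In a recess it sticks up 5 mm with 3 mm play all round; it drops in only when its centre is within about 3 mm of the recess centre, else it slides across. Origin: centre of its underside. Absent in some starts (None).
- blue1: dark blue glazed ceramic roundel, a flat disc 88 mm across, 10 mm thick, about 140 g, cream dot (22 mm) in the middle; too wide to grip across. Starts flat on the plate's field. In a recess it sticks up 5 mm with 3 mm play all round; it drops in only when its centre is within about 3 mm of the recess centre, else it slides across. Origin: centre of its underside. Absent in some starts (None).
- blue2: dark blue glazed ceramic roundel, a flat disc 88 mm across, 10 mm thick, about 140 g, cream dot (22 mm) in the middle; too wide to grip across. Starts flat on the plate's field. In a recess it sticks up 5 mm with 3 mm play all round; it drops in only when its centre is within about 3 mm of the recess centre, else it slides across. Origin: centre of its underside. Absent in some starts (None).
- knife: palette knife with brown wooden handle and steel blade, loose, lying along its own x with the working end to +x, about 65 g. Handle 110 mm long (-55 to +55 mm), 20 mm wide, 16 mm high; full length about 190 mm (-55 to +135 mm). Origin: centre of the handle's underside. Lies on the plate at the start, across the way from the field to the recesses at one end.
- knife_tip (a point): tip of the knife's working end, 8 mm above its underside
- spatula: small spatula with pale wooden handle and narrow steel leaf, loose, lying along its own x with the working end to +x, about 65 g. Handle 110 mm long (-55 to +55 mm), 20 mm wide, 16 mm high; full length about 190 mm (-55 to +135 mm). Origin: centre of the handle's underside. Lies on the plate at the start, across the way from the field to the recesses at one end.
- spatula_tip (a point): tip of the spatula's working end, 8 mm above its underside
- slab: glass slab lying on the table beside one end of the plate, fixed, 240 mm (its x) by 120 mm (its y), 8 mm thick; the place for tools. Origin: centre of its underside.
- power_tip (a point): centre of the red ball (26 mm across) at the end of the power lever on the plate's grey control box; the lever is 60 mm long, pivots 57 mm above the table at control x = -45 mm
- power (a joint): power lever angle: 0 = off, leaning 0.5 rad towards the box's -x side (the robot's side); 1.0 = on, leaning 0.5 rad towards the box's +x side; it stays where it is left and moves with less than 5 N at the ball
- control: grey control box, 200 (x) x 110 (y) x 35 mm, fixed beside the end of the plate away from the slab, carrying the power lever (swings in the box's x-z plane) and, behind it, the heat dial. Origin: centre of its underside
- heat (a joint): heat dial angle, growing as it turns clockwise seen from above: 0 = low stop, 1.4 rad = high stop (the red mark). At 0 its grip bar lies along the box's x, so the bar's yaw is the box's yaw minus this angle. Turns with about 0.03 N m and stays where it is left
- heat_grip (a point): on the dial's upright axis at the height to grip it, 72 mm above the table: the dial is a black round base (44 mm) with a grip bar 42 mm long, 14 mm thick and 32 mm high (top 79 mm above the table), at control x = +60 mm
- dish: small glass dish, 68 mm across, 26 mm high, between robot and plate; bystander, loose. Origin: centre of its underside
- brush: red brush, 160 mm, lying between robot and plate; bystander, loose. Origin: centre of its underside (brush: near its middle)

How it is judged:
By the outcome, as a careful person would: the job done as asked, in the order asked, and still so for the second after the job is handed in, with the robot touching nothing.
Of gold1, gold2, blue1, blue2 only 3 to 4 are there at a start; the rules pass over those that are not, and their reading is None.
At some moment in a run one of gold1, gold2, blue1, blue2 may be knocked a few centimetres aside while the robot is not near it.
It also fails if it takes over 210 s, if anything falls off the work surface, if the arm or the gripper's body presses on something with over 40 N, if the wrist force passes 120 N, or if a joint passes its speed limit or range.

## Working session

There is one attempt and no reset: what is moved stays moved. The work goes in short steps, Python scripts to look and compute and a shell command to move; the robot and the scene stay as the last step left them, time stands still between calls to the robot, and variables do not carry over. Pictures are saved under pics/ and viewed, and the job is handed in when it is done.

```bash
ls -la; mkdir -p pics; cat > h.py <<'E'
import numpy as np, cv2
from plant import env, viewer, order
def cam(n):
    return viewer.read_camera(n)
def save(c,name,scale=1.4):
    im=cv2.cvtColor(c["color"],cv2.COLOR_RGB2BGR)
    cv2.imwrite("pics/"+name,cv2.resize(im,None,fx=scale,fy=scale,interpolation=cv2.INTER_CUBIC))
def ray(c,u,v,z):
    K=c["camera_matrix"];T=c["world_from_camera"]
    d=T[:3,:3]@np.linalg.inv(K)@np.array([u,v,1.0]);o=T[:3,3]
    return o+d*(z-o[2])/d[2]
def depthpt(c,u,v):
    K=c["camera_matrix"];T=c["world_from_camera"]
    z=c["range_z"][int(round(v)),int(round(u))]
    return T[:3,:3]@(np.linalg.inv(K)@np.array([u,v,1.0])*z)+T[:3,3]
E
python3 - <<'E'
from h import *
o=env.get_obs(); print(o)
for n in("scene","top"):
    c=cam(n); save(c,n+"0.png"); print(n,c["camera_matrix"].round(1).tolist(),c["world_from_camera"].round(3).tolist())
    np.savez(n+"0.npz",**c)
E
```

```text
total 12
drwxr-xr-x  3 agent agent 4096 Dec  7 14:18 .
drwxr-xr-x 23 root  root  4096 Dec  7 14:18 ..
drwxr-xr-x  2 agent agent 4096 Dec  7 14:18 pics
{'clock': 0.0, 'q': array([-1.21430480e+00,  3.78083913e-01,  7.96122141e-02,  1.27441435e+00,
       -4.34660137e-05,  1.46049790e+00]), 'qd': array([ 0.00184512, -0.00044904,  0.00036268, -0.00092658,  0.00108741,
        0.0011191 ]), 'joint_efforts': array([ 1.55677099e-03, -4.63602769e+01,  2.69874591e+01,  2.10825138e-02,
       -1.65671127e-04,  1.60301937e-05]), 'ee_pos': array([ 258.53777353, -512.89735207,  252.34364441]), 'tcp_rot': array([ 9.72886271e-01,  2.31281671e-01, -1.49862888e-04, -1.03428729e-03]), 'ft_force': array([-0.2594289 , -0.04584892,  0.29797297]), 'moment': array([0.00415293, 0.00503844, 0.00674657]), 'finger_gap': 85.4041170206507}
scene [[402.7, 0.0, 276.5], [0.0, 402.7, 209.2], [0.0, 0.0, 1.0]] [[0.734, 0.428, -0.528, 1103.296], [0.679, -0.481, 0.554, -602.787], [-0.017, -0.765, -0.643, 826.199], [0.0, 0.0, 0.0, 1.0]]
top [[389.5, 0.0, 279.9], [0.0, 389.5, 202.5], [0.0, 0.0, 1.0]] [[0.014, -0.99, 0.137, 396.813], [-1.0, -0.01, 0.024, -13.684], [-0.022, -0.137, -0.99, 1032.705], [0.0, 0.0, 0.0, 1.0]]
```

View pics/top0.png

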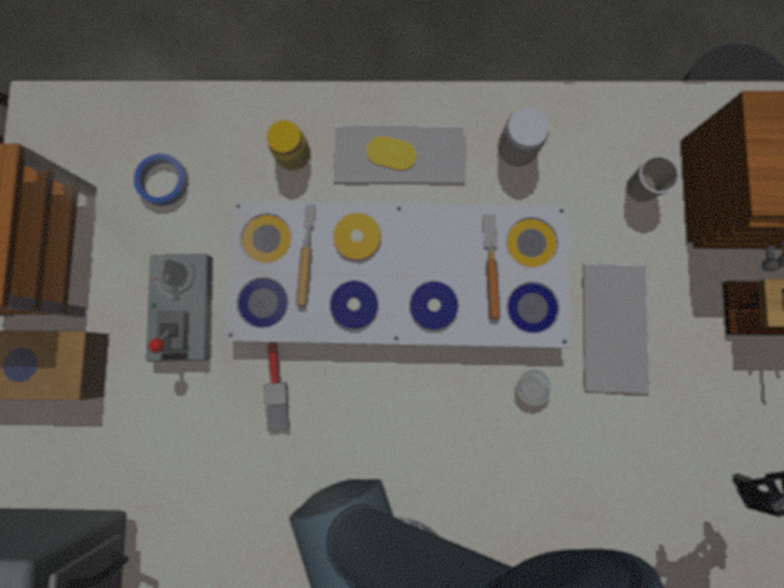

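View pics/scene0.png

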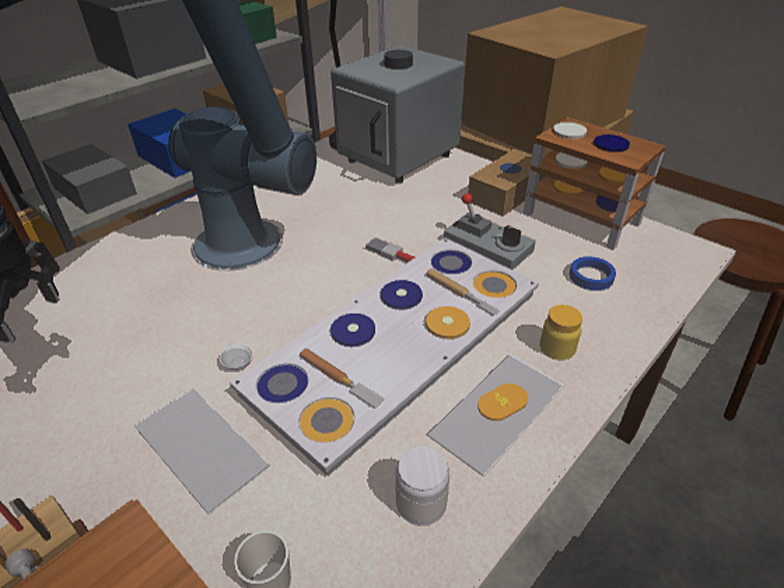

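The top view (800-scale) shows 3 roundels: gold (357,237), blues (354,304) and (433,305). The spatula is at (304,255), the knife at (491,265), the slab at (615,328), and the control box with red ball (156,345) and dial (175,275). In the recesses, gold is on the far side and blue on the near side at both ends.

```bash
cat > det.py <<'E'
from h import *
def comps(m,amin):
    n,l,s,ce=cv2.connectedComponentsWithStats(m.astype(np.uint8),connectivity=8)
    return [(s[i],ce[i],l==i) for i in range(1,n) if s[i][4]>=amin]
def masks(c):
    hsv=cv2.cvtColor(c["color"],cv2.COLOR_RGB2HSV).astype(int);H,S,V=hsv[...,0],hsv[...,1],hsv[...,2]
    return dict(gold=(H>16)&(H<30)&(S>120)&(V>90), blue=(H>105)&(H<135)&(S>110)&(V>25),red=((H<6)|(H>174))&(S>150)&(V>80),
      wood=(H>=6)&(H<=19)&(S>85)&(V>80))
def discs(c,box=None):
    """hull-ellipse centres of gold/blue things"""
    out=[]
    for k in("gold","blue"):
        for s,ce,l in comps(masks(c)[k],60):
            cn=np.vstack(cv2.findContours(l.astype(np.uint8),cv2.RETR_EXTERNAL,cv2.CHAIN_APPROX_NONE)[0])
            h=cv2.convexHull(cn)
            if len(h)<5: continue
            e=cv2.fitEllipse(h)
            out.append((k,e,l))
    return out
E
python3 - <<'E'
from det import *
for n in("scene","top"):
    c=dict(np.load(n+"0.npz")); print(n)
    for k,e,l in discs(c):
        p=ray(c,*e[0],55); q=depthpt(c,*e[0])
        if 350<p[0]<800 and abs(p[1])<420: print(k,np.round(e[0],1),np.round(e[1],1),'z55',p.round(1),'z45',ray(c,*e[0],45.8).round(1),'depth',q.round(1))
    for k in("red","wood"):
        for s,ce,l in comps(masks(c)[k],25):
            p=ray(c,*ce,58)
            if 300<p[0]<850 and abs(p[1])<480: print(k,s,ce.round(1),p.round(1),depthpt(c,*ce).round(1))
E
```

```text
scene
gold [352.8 202.7] [17.3 29.7] z55 [622.  237.1  55. ] z45 [616.2 247.1  45.8] depth [615.8 247.9  45.1]
gold [319.7 229.6] [21.8 31.1] z55 [621.  77.  55.] z45 [615.2  85.2  45.8] depth [625.5  70.7  62.3]
gold [232.9 299.9] [29.7 38.1] z55 [ 618.9 -249.8   55. ] z45 [ 613.1 -245.6   45.8] depth [ 613.3 -245.7   46. ]
blue [321.8 186.9] [15.3 27.8] z55 [503.5 238.1  55. ] z45 [496.3 248.2  45.8] depth [499.  244.4  49.2]
blue [423.6 194.4] [22.7 32.1] z55 [761.3 415.   55. ] z45 [757.3 427.1  45.8] depth [7.371e+02 4.870e+02 4.000e-01]
blue [286.5 209.3] [18.6 28.8] z55 [492.9  81.4  55. ] z45 [485.7  89.5  45.8] depth [497.6  76.2  60.8]
blue [251.9 234.5] [21.5 31.2] z55 [493.3 -63.6  55. ] z45 [486.  -57.2  45.8] depth [497.5 -67.3  60.4]
blue [201.3 273.7] [25. 36.] z55 [ 500.3 -248.4   55. ] z45 [ 493.1 -244.2   45.8] depth [ 496.5 -246.2   50.2]
red [284 180  12   6  28] [289.4 182. ] [411.6 186.6  58. ] [375.2 228.1  17.6]
wood [305 192  29  20 156] [319.6 201.2] [545.  173.4  58. ] [550.1 166.3  65. ]
wood [338 194  30  19 283] [352.9 202.9] [624.6 233.5  58. ] [616.3 
[... 919 characters left out ...]
45 [494.5  79.7  45.8] depth [493.3  78.5  57.9]
blue [309.6 217.8] [31.9 32.8] z55 [493.9 -65.1  55. ] z45 [494.8 -65.6  45.8] depth [493.6 -64.9  58.3]
blue [380.1 219.5] [33.2 34.4] z55 [ 491.8 -241.6   55. ] z45 [ 492.7 -243.8   45.8] depth [ 493.  -244.4   43. ]
blue [183.2 218.8] [21.6 30.9] z55 [487.8 254.7  55. ] z45 [488.6 257.2  45.8] depth [488.3 256.3  49. ]
red [107 242   9   9  61] [111.  246.1] [416.5 433.1  58. ] [415.2 402.6 124.4]
red [193 251   5  22  68] [195.  260.3] [384.4 219.3  58. ] [383.9 228.3  20.4]
wood [213 177   9  41 221] [216.7 196.6] [545.1 171.   58. ] [543.9 169.6  65.6]
wood [348 179   9  49 280] [351.7 204.9] [ 527.5 -170.6   58. ] [ 526.3 -169.2   66.7]
```

```bash
python3 - <<'E'
from det import *
T=dict(np.load("top0.npz"));S=dict(np.load("scene0.npz"))
# tools: axis direction & ends, from both views
for n,c,b in(("top",T,[(213,177,9,41),(348,179,9,49)]),("scene",S,[(305,192,29,20),(215,249,37,27)])):
    for s,ce,l in comps(masks(c)["wood"],100):
        if tuple(s[:4]) in b:
            v,u=np.nonzero(l); P=np.array([ray(c,a,bb,62)[:2] for a,bb in zip(u,v)]); m=P.mean(0)
            w,V=np.linalg.eigh(np.cov((P-m).T)); d=V[:,1]*np.sign(V[0,1]); t=(P-m)@d
            zs=np.array([depthpt(c,a,bb)[2] for a,bb in zip(u,v)])
            print(n,'handle c',m.round(1),'yaw',np.arctan2(d[1],d[0]).round(3),'ext',t.min().round(1),t.max().round(1),'z',np.percentile(zs,[20,50,80]).round(1))
# height map from top depth
K=T["camera_matrix"];M=T["world_from_camera"];z=T["range_z"]
v,u=np.mgrid[:420,:560]; X=(np.stack([(u-K[0,2])/K[0,0]*z,(v-K[1,2])/K[1,1]*z,z],-1)@M[:3,:3].T+M[:3,3])
np.save("X.npy",X)
def rect(m,name):
    P=X[m][:,:2].astype(np.float32); r=cv2.minAreaRect(P); print(name,m.sum(),np.round(r[0],1),np.round(r[1],1),round(r[2],2),'z',np.median(X[m][:,2]).round(1))
x,y,h=X[...,0],X[...,1],X[...,2]
def big(m):
    cs=comps(m,30); return max(cs,key=lambda q:q[0][4])[2]
rect(big((h>4)&(h<13)&(y<-300)&(y>-480)&(x>320)&(x<620)),'slab')
rect(big((h>28)&(h<42)&(y>310)&(y<460)&(x>380)&(x<640)),'control')
rect(big((h>42)&(h<54)&(abs(y)<340)&(x>380)&(x<720)),'plate')
m=(h>68)&(h<90)&(y>300)&(y<460)&(x>400)&(x<640)
for s,ce,l in comps(m,8): rect(l,'high')
m=(h>100)&(y>300)&(y<460)&(x>380)&(x<640)
for s,ce,l in comps(m,8): rect(l,'ball')
b=comps(masks(T)["red"],25)[0][1]
for s,ce,l in comps(masks(S)["red"],8): print('scene red',s,ce)
im=cv2.cvtColor(T["color"],cv2.COLOR_RGB2BGR)[170:270,90:240]
cv2.imwrite("pics/ctl.png",cv2.resize(im,None,fx=5,fy=5,interpolation=cv2.INTER_CUBIC))
im=cv2.cvtColor(S["color"],cv2.COLOR_RGB2BGR)[125:215,300:420]
cv2.imwrite("pics/ctl2.png",cv2.resize(im,None,fx=6,fy=6,interpolation=cv2.INTER_CUBIC))
E
```

```text
top handle c [544.6 170.3] yaw -0.055 ext -52.2 50.8 z [63.3 65.2 66.8]
top handle c [ 527.1 -170. ] yaw 0.048 ext -55.7 65.9 z [63.3 64.9 66.5]
scene handle c [547.5 169.4] yaw -0.089 ext -56.1 54.4 z [63.6 65.1 66.8]
scene handle c [ 533.1 -172.8] yaw 0.035 ext -62.0 63.8 z [62.8 65.3 66.7]
slab 4088 [ 462.8 -405.5] [122.7 239.5] 88.94 z 7.2
control 2087 [488.2 408.4] [200.7 106.3] 1.42 z 35.1
plate 20178 [555.    2.1] [622.  261.5] 89.6 z 49.0
high 111 [547.5 412.4] [14.6 40.9] 88.25 z 77.7
high 73 [443.5 409.3] [29.3 25.3] 58.75 z 70.7
ball 100 [415.7 406.9] [23.8 21.7] 0.04 z 118.7
scene red [330 138   7   7  35] [333.51428571 140.85714286]
scene red [284 180  12   6  28] [289.39285714 182.03571429]
scene red [  0 362  15  17  61] [  7.1147541  370.63934426]
```

```bash
python3 -m handwheel '[0,0,0,0,0,-1,0]'
```

```text
clock: 0.2
ee_pos: [258.6, -513.1, 252.6]
tcp_rot: [0.959, 0.283, -0.0, -0.001]
ft_force: [-0.3, 0.1, 0.0]
finger_gap: 73.4
```

View pics/ctl.png

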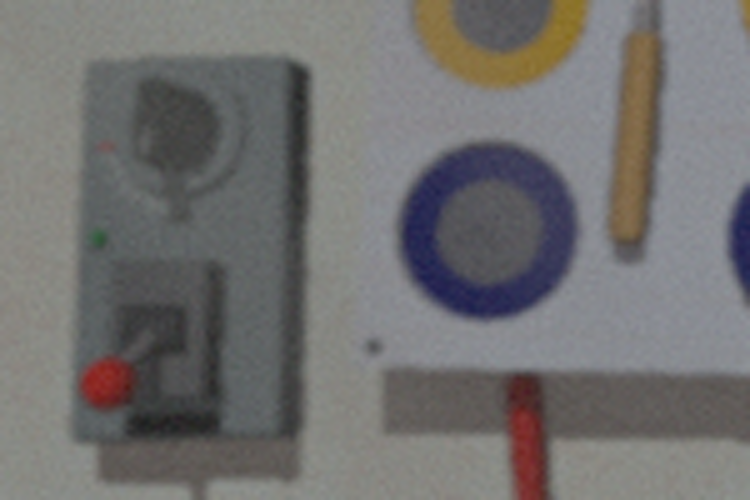

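View pics/ctl2.png

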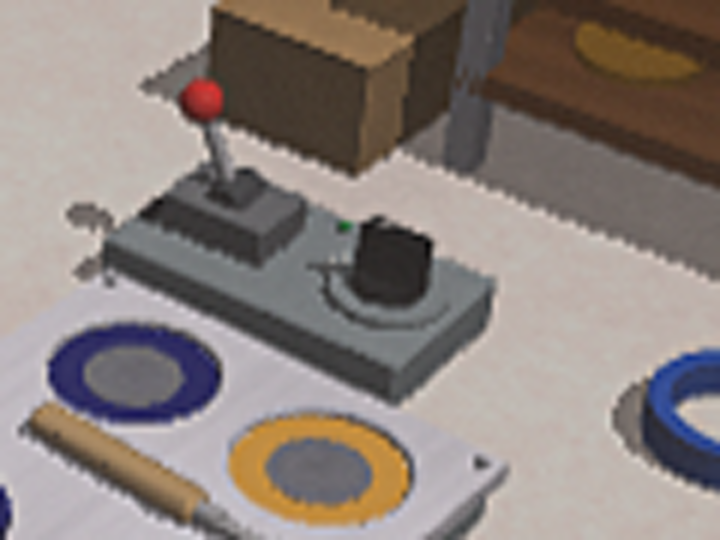

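Both zoomed views show the lever on the robot's side (off) and the dial bar along the box's x. Knife first: I'm turning to the half-turn yaw, where joint 6 stays centred.

```bash
cat > plan.py <<'E'
import sys
from h import *
from scipy.spatial.transform import Rotation as R
# usage: plan.py x y z yaw  -> remaining shift in current tool axes (units), after-turn axes, and turn
o=env.get_obs(); p=o["ee_pos"]; r=R.from_quat(o["tcp_rot"]); M=r.as_matrix()
yaw=np.arctan2(M[1,0],M[0,0]); 
print('pos',p.round(1),'yaw',round(yaw,4),'tilt',M[:,2].round(4),'q',o["q"].round(2),'f',o["ft_force"].round(1),'gap',round(o["finger_gap"],1),'t',o["clock"])
a=[float(v) for v in sys.argv[1:]]
if len(a)>=3:
    d=np.array(a[:3])-p; print('shift now-axes units',(M.T@d/40).round(3))
    if len(a)>3:
        w=a[3]; N=np.array([[np.cos(w),np.sin(w),0],[np.sin(w),-np.cos(w),0],[0,0,-1]])
        dr=R.from_matrix(M.T@N).as_rotvec()*180/np.pi/6
        print('shift target-axes units',(N.T@d/40).round(3),'turn units',dr.round(3))
E
python3 -m handwheel '[0,0,0,0,0,-1,0,0,0,0,0,0,-1,0,0,0,0,0,0,-1,0,0,0,0,0,0,-1,0,0,0,0,0,0,-1,0,0,0,0,0,0,-1,0,0,0,0,0,0,-1,0,0,0,0,0,0,-1,0,0,0,0,0,0,-1,0,0,0,0,0,0,-1,0,0,0,0,0,0,-1,0,0,0,0,0,0,-1,0]'
python3 -m handwheel '[0,0,0,0,0,-1,0,0,0,0,0,0,-1,0,0,0,0,0,0,-1,0,0,0,0,0,0,-1,0,0,0,0,0,0,-1,0,0,0,0,0,0,-1,0,0,0,0,0,0,-1,0,0,0,0,0,0,-1,0,0,0,0,0,0,-1,0,0,0,0,0,0,-1,0,0,0,0,0,0,-1,0,0,0,0,0,0,-1,0]'
python3 plan.py 530 -171 150 3.187
```

```text
clock: 1.4
ee_pos: [258.7, -513.1, 252.7]
tcp_rot: [0.609, 0.793, 0.0, -0.0]
ft_force: [1.0, 0.0, -0.2]
finger_gap: 42.5
clock: 2.6
ee_pos: [258.7, -513.1, 252.7]
tcp_rot: [0.026, 1.0, 0.001, -0.0]
ft_force: [0.0, 1.1, -0.3]
finger_gap: 42.7
pos [ 258.7 -513.1  252.7] yaw 3.0891 tilt [-4.0e-04  1.1e-03 -1.0e+00] q [-1.21  0.38  0.08  1.27 -0.   -1.16] f [ 0.   1.1 -0.3] gap 42.7 t 2.6
shift now-axes units [-6.327  8.895  2.575]
shift target-axes units [-7.165  8.237  2.569] turn units [ 0.011 -0.004 -0.935]
```

```bash
python3 -m handwheel '[0,0,0,0,0,-0.93,0,-0.72,0.82,0,0,0,0,0,-0.72,0.82,0,0,0,0,0,-0.72,0.82,0,0,0,0,0,-0.72,0.82,0,0,0,0,0,-0.72,0.82,0,0,0,0,0,-0.72,0.82,0,0,0,0,0,-0.72,0.82,0,0,0,0,0,-0.72,0.82,0,0,0,0,0,-0.71,0.82,0,0,0,0,0,-0.71,0.82,0,0,0,0,0,0,0,0.5,0,0,0,0]'
python3 -m handwheel '[0,0,0.9,0,0,0,0,0,0,0.9,0,0,0,0,0,0,0,0,0,0,0]'
python3 plan.py 530 -171 75 3.187
python3 - <<'E'
from h import *
save(cam("scene"),"a1.png");save(cam("top"),"a1t.png")
E
```

```text
clock: 3.8
ee_pos: [536.5, -170.6, 235.0]
tcp_rot: [-0.023, 1.0, -0.0, 0.003]
ft_force: [0.2, -0.4, 0.3]
finger_gap: 42.6
clock: 4.1
ee_pos: [528.3, -172.0, 155.9]
tcp_rot: [-0.02, 1.0, 0.002, -0.005]
ft_force: [-0.9, 0.1, 0.9]
finger_gap: 43.0
pos [ 528.3 -172.   155.9] yaw -3.1006 tilt [-0.0103  0.0046 -0.9999] q [-0.43  0.39 -0.15  1.04 -0.   -0.47] f [-0.9  0.1  0.9] gap 43.0 t 4.1
shift now-axes units [-0.064  0.014  2.023]
shift target-axes units [-0.043  0.024  2.023] turn units [ 0.048 -0.096 -0.042]
```

View pics/a1.png

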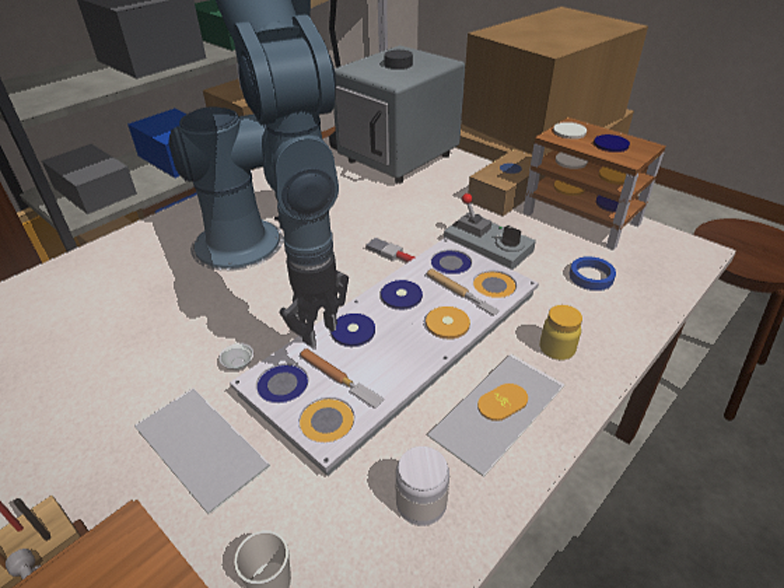

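View pics/a1t.png

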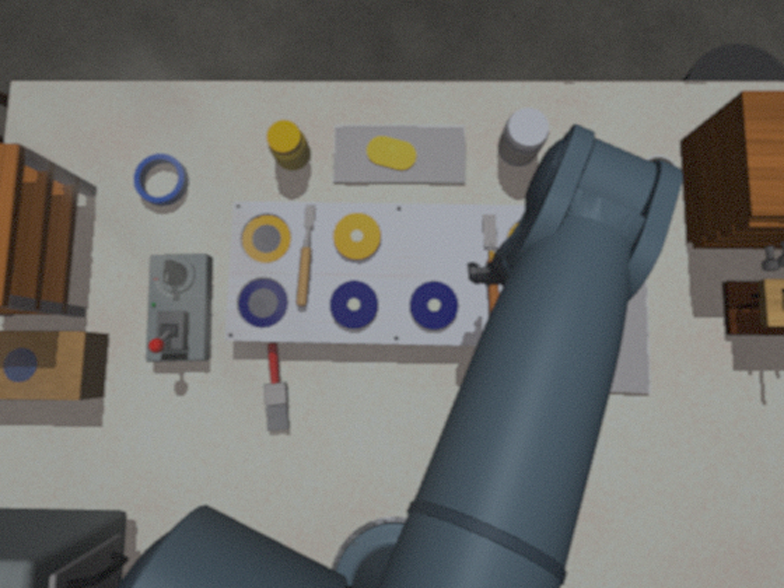

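```bash
python3 -m handwheel '[0,0,0.5,0,0,0,0,0,0,0.5,0,0,0,0,0,0,0.4,0,0,0,0,0,0,0.3,0,0,0,0,0,0,0.2,0,0,0,0,0,0,0,0,0,0,0,0,0,0,0,0,0,0]'
python3 plan.py 530 -171 76 3.187
```

```text
clock: 4.9
ee_pos: [533.1, -174.4, 86.2]
tcp_rot: [-0.02, 1.0, -0.0, 0.001]
ft_force: [-0.0, -0.4, -0.2]
finger_gap: 42.8
pos [ 533.1 -174.4   86.2] yaw -3.101 tilt [ 1.2e-03 -6.0e-04 -1.0e+00] q [-0.43  0.45 -0.26  0.86 -0.   -0.47] f [-0.  -0.4 -0.2] gap 42.8 t 4.9
shift now-axes units [0.073 0.089 0.255]
shift target-axes units [0.072 0.089 0.255] turn units [-0.007  0.011 -0.046]
```

```bash
python3 -m handwheel '[0,0.05,0.15,0,0,0,0,0,0,0.1,0,0,0,0,0,0,0,0,0,0,0,0,0,0,0,0,0,-1,0,0,0,0,0,0,-1,0,0,0,0,0,0,-1,0,0,0,0,0,0,-1,0,0,0,0,0,0,-1,0,0,0,0,0,0,-1]'
python3 plan.py 530 -171 76 3.187
```

```text
clock: 5.8
ee_pos: [532.6, -172.3, 75.6]
tcp_rot: [-0.02, 1.0, -0.0, 0.0]
ft_force: [0.9, 0.3, 2.8]
finger_gap: 18.2
pos [ 532.6 -172.3   75.6] yaw -3.101 tilt [ 6.e-04 -4.e-04 -1.e+00] q [-0.43  0.46 -0.27  0.84 -0.   -0.47] f [0.9 0.3 2.8] gap 18.2 t 5.8
shift now-axes units [ 0.064  0.034 -0.01 ]
shift target-axes units [ 0.064  0.035 -0.01 ] turn units [-0.004  0.005 -0.046]
```

```bash
python3 -m handwheel '[0,0,-0.3,0,0,0,-1,0,0,-0.6,0,0,0,-1,0,0,-0.7,0,0,0,-1,0,0,-0.6,0,0,0.6,-1,0,0,0,0,0,0,-1,0,0,0,0,0,0,-1]'
python3 plan.py 425 -432 130 3.124
```

```text
clock: 6.4
ee_pos: [532.7, -172.3, 163.8]
tcp_rot: [0.011, 1.0, -0.0, 0.001]
ft_force: [-0.2, 0.4, -0.3]
finger_gap: 17.9
pos [ 532.7 -172.3  163.8] yaw 3.1201 tilt [ 1.2e-03 -6.0e-04 -1.0e+00] q [-0.43  0.39 -0.14  1.04 -0.   -0.4 ] f [-0.2  0.4 -0.3] gap 17.9 t 6.4
shift now-axes units [ 2.553 -6.549  0.847]
shift target-axes units [ 2.578 -6.539  0.846] turn units [-0.006  0.012 -0.037]
```

```bash
python3 -m handwheel '[0.32,-0.82,0,0,0,0,-1,0.32,-0.82,0,0,0,0,-1,0.32,-0.82,0,0,0,0,-1,0.32,-0.82,0,0,0,0,-1,0.32,-0.82,0,0,0,0,-1,0.32,-0.82,0,0,0,0,-1,0.32,-0.82,0,0,0,0,-1,0.32,-0.81,0,0,0,0,-1,0,0,0,0,0,0,-1,0,0,0,0,0,0,-1]'
python3 plan.py 425 -432 50 3.124
python3 - <<'E'
from h import *
save(cam("scene"),"a2.png")
E
```

```text
clock: 7.4
ee_pos: [423.1, -431.5, 161.6]
tcp_rot: [0.012, 1.0, 0.001, -0.001]
ft_force: [-0.8, 1.2, -0.3]
finger_gap: 18.0
pos [ 423.1 -431.5  161.6] yaw 3.1181 tilt [-0.0017  0.0028 -1.    ] q [-0.9   0.48 -0.01  1.09  0.   -0.88] f [-0.8  1.2 -0.3] gap 18.0 t 7.4
shift now-axes units [-0.054 -0.019  2.789]
shift target-axes units [-0.049 -0.012  2.789] turn units [ 0.026 -0.016 -0.056]
```

View pics/a2.png

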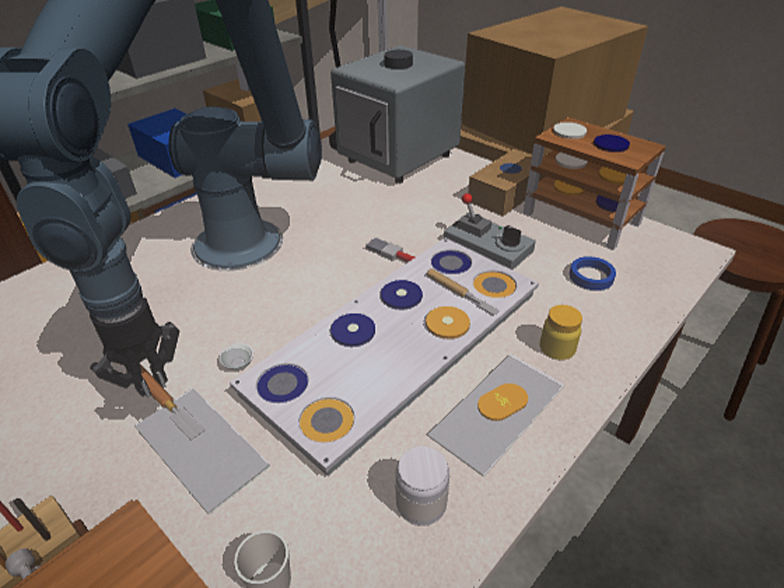

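The knife is held level at about (160,390), above the slab. Lowering to TCP z of about 35.

```bash
python3 -m handwheel '[0,0,0.7,0,0,0,-1,0,0,0.7,0,0,0,-1,0,0,0.7,0,0,0,-1,0,0,0.5,0,0,0,-1,0,0,0.2,0,0,0,-1,0,0,0.1,0,0,0,-1,0,0,0,0,0,0,-1,0,0,0,0,0,0,-1]'
python3 plan.py 425 -432 34 3.124
```

```text
clock: 8.25
ee_pos: [424.9, -432.3, 48.5]
tcp_rot: [0.011, 1.0, -0.001, 0.001]
ft_force: [0.2, -0.4, -0.4]
finger_gap: 18.3
pos [ 424.9 -432.3   48.5] yaw 3.1198 tilt [ 0.0013 -0.0016 -1.    ] q [-0.9   0.57 -0.17  0.83  0.   -0.88] f [ 0.2 -0.4 -0.4] gap 18.3 t 8.25
shift now-axes units [-0.002  0.009  0.363]
shift target-axes units [-0.002  0.008  0.363] turn units [-0.015  0.013 -0.04 ]
```

```bash
python3 -m handwheel '[0,0,0.15,0,0,0,-1,0,0,0.12,0,0,0,-1,0,0,0.06,0,0,0,-1,0,0,0,0,0,0,-1,0,0,0,0,0,0,-1]'
python3 plan.py 425 -432 34 3.124
```

```text
clock: 8.75
ee_pos: [424.1, -431.8, 34.1]
tcp_rot: [0.011, 1.0, 0.0, -0.0]
ft_force: [0.1, -0.1, -1.0]
finger_gap: 18.5
pos [ 424.1 -431.8   34.1] yaw 3.1192 tilt [-1.e-04  1.e-04 -1.e+00] q [-0.9   0.59 -0.18  0.8  -0.   -0.88] f [ 0.1 -0.1 -1. ] gap 18.5 t 8.75
shift now-axes units [-0.024 -0.005  0.001]
shift target-axes units [-0.023 -0.005  0.001] turn units [ 0.001 -0.001 -0.045]
```

```bash
python3 -m handwheel '[0,0,0.02,0,0,0,-1,0,0,0,0,0,0,-1,0,0,0,0,0,0,-0.2,0,0,0,0,0,0,-0.2,0,0,0,0,0,0,-0.2,0,0,0,0,0,0,-0.2,0,0,-0.5,0,0,0,-0.2,0,0,-1,0,0,0,-0.2,0,0,-1,0,0,0,-0.2,0,0,-1,0,0,0,-0.2]'
python3 plan.py 548 170 160 3.071
```

```text
clock: 9.75
ee_pos: [424.0, -431.5, 174.6]
tcp_rot: [0.011, 1.0, 0.0, -0.0]
ft_force: [0.3, -0.7, -0.1]
finger_gap: 34.1
pos [ 424.  -431.5  174.6] yaw 3.1193 tilt [-3.e-04  3.e-04 -1.e+00] q [-0.9   0.47  0.02  1.12 -0.   -0.88] f [ 0.3 -0.7 -0.1] gap 34.1 t 9.75
shift now-axes units [-2.766 15.103  0.369]
shift target-axes units [-2.033 15.219  0.365] turn units [ 0.003 -0.003  0.462]
```

```bash
python3 -m handwheel '[0,0,0,0,0,0.42,0,-0.13,0.95,0,0,0,0,0,-0.13,0.95,0,0,0,0,0,-0.13,0.95,0,0,0,0,0,-0.13,0.95,0,0,0,0,0,-0.13,0.95,0,0,0,0,0,-0.13,0.95,0,0,0,0,0,-0.13,0.95,0,0,0,0,0,-0.13,0.95,0,0,0,0,0]'
python3 -m handwheel '[-0.13,0.95,0,0,0,0,0,-0.13,0.95,0,0,0,0,0,-0.13,0.95,0,0,0,0,0,-0.13,0.95,0,0,0,0,0,-0.13,0.95,0,0,0,0,0,-0.13,0.95,0,0,0,0,0,-0.13,0.95,0,0,0,0,0,-0.13,0.95,0,0,0,0,0,0,0,0,0,0,0,0,0,0,0,0,0,0,0]'
python3 plan.py 548 170 120 3.075
python3 - <<'E'
from h import *
save(cam("scene"),"a3.png")
E
```

```text
clock: 10.65
ee_pos: [485.9, -129.7, 173.4]
tcp_rot: [0.033, 0.999, -0.0, 0.0]
ft_force: [1.1, -0.5, 0.1]
finger_gap: 42.6
clock: 11.65
ee_pos: [547.3, 169.9, 173.1]
tcp_rot: [0.032, 0.999, -0.0, -0.0]
ft_force: [-0.2, -0.6, 0.2]
finger_gap: 42.7
pos [547.3 169.9 173.1] yaw 3.0771 tilt [-2.e-04 -7.e-04 -1.e+00] q [ 0.19  0.41 -0.08  1.08 -0.    0.26] f [-0.2 -0.6  0.2] gap 42.7 t 11.65
shift now-axes units [-0.019  0.004  1.326]
shift target-axes units [-0.018  0.003  1.326] turn units [-0.007 -0.002  0.02 ]
```

View pics/a3.png

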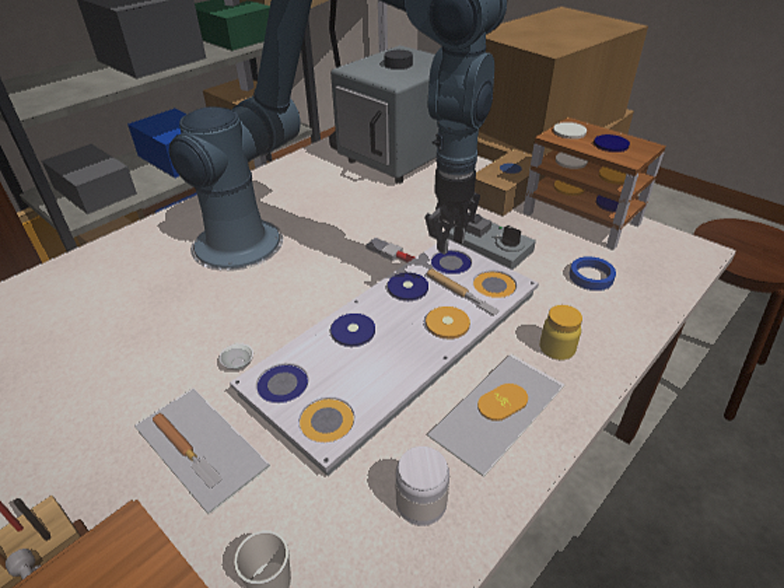

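The knife lies flat on the slab at about (185,450). Blue1 has been knocked, from (401,293) to (407,286), which brings it closer to the spatula. I'm measuring it before descending.

```bash
python3 - <<'E'
from det import *
c=cam("scene")
for k,e,l in discs(c):
    p=ray(c,*e[0],58)
    if 350<p[0]<720 and abs(p[1])<320: print(k,np.round(e[0],1),np.round(e[1],1),p.round(1))
for s,ce,l in comps(masks(c)["wood"],80):
    print(s,ce.round(1),ray(c,*ce,62).round(1))
E
```

```text
gold [352.8 202.7] [17.3 29.7] [623.9 234.   58. ]
gold [319.6 229.4] [21.3 31.2] [622.3  74.9  58. ]
gold [232.9 299.9] [29.7 38.1] [ 620.8 -251.2   58. ]
blue [321.8 186.9] [15.3 27.7] [505.7 234.9  58. ]
blue [291.4 203.8] [18.1 28.7] [489.2 107.4  58. ]
blue [251.9 234.4] [21.4 31.2] [495.6 -65.6  58. ]
blue [201.3 273.7] [25.  35.9] [ 502.6 -249.9   58. ]
[ 347    5  129  156 7340] [420.   57.9] [ 201.1 1461.6   62. ]
[340  95  40  59 835] [359.9 121.5] [356.8 669.9  62. ]
[194  98  28  16 144] [207.8 105.6] [-211.8  366.2   62. ]
[385 105  62  35 676] [418.6 124.2] [540.5 800.   62. ]
[381 127  59  32 671] [408.5 141.1] [574.1 660.3  62. ]
[ 12 149  23  39 249] [ 23.2 167.1] [-326.8 -357.3   62. ]
[ 57 155  37  17 210] [ 75. 163.] [-215.6 -226.    62. ]
[499 156  42  14 159] [519.  162.5] [919.7 776.2  62. ]
[524 180  36  18 146] [540.5 188. ] [1016.8  672.7   62. ]
[305 192  29  20 158] [319.6 201.3] [548.1 169.2  62. ]
[338 194  30  19 283] [352.9 202.9] [627.1 229.2  62. ]
[304 219  32  23 528] [319.5 229.9] [625.7  69.6  62. ]
[392 218  23  19 221] [401.9 228.2] [791.5 226.7  62. ]
[341 274  36  26 615] [358.8 286.6] [818.4 -24.5  62. ]
[214 285  39  31 596] [232.9 300.2] [ 624.  -253.7   62. ]
[109 295  31  33 310] [123.8 310.8] [ 460.3 -441.1   62. ]
[   0  354  149   66 6105] [ 69.5 394.3] [ 554.3 -615.    62. ]
```

```bash
python3 -m handwheel '[-0.2,0,0.5,0,0,0,-0.15,0,0,0.5,0,0,0,-0.15,0,0,0.5,0,0,0,-0.15,0,0,0.4,0,0,0,-0.15,0,0,0.3,0,0,0,-0.15,0,0,0.1,0,0,0,-0.15,0,0,0,0,0,0,-0.15,0,0,0,0,0,0,-0.15]'
python3 plan.py 555 170 76 3.075
```

```text
clock: 12.55
ee_pos: [556.0, 168.6, 82.1]
tcp_rot: [0.033, 0.999, 0.0, 0.001]
ft_force: [0.2, -1.1, 0.9]
finger_gap: 36.0
pos [556.  168.6  82.1] yaw 3.0749 tilt [ 1.3e-03  1.0e-04 -1.0e+00] q [ 0.19  0.49 -0.2   0.88 -0.    0.25] f [ 0.2 -1.1  0.9] gap 36.0 t 12.55
shift now-axes units [0.027 0.032 0.152]
shift target-axes units [0.027 0.032 0.152] turn units [ 0.002  0.012 -0.001]
```

```bash
python3 -m handwheel '[0,0,0.1,0,0,0,-0.15,0,0,0.05,0,0,0,-0.15,0,0,0,0,0,0,-0.15,0,0,0,0,0,0,-1,0,0,0,0,0,0,-1,0,0,0,0,0,0,-1,0,0,0,0,0,0,-1,0,0,0,0,0,0,-1,0,0,0,0,0,0,-1]'
python3 plan.py 555 170 76 3.075
```

```text
clock: 13.45
ee_pos: [555.7, 168.9, 75.6]
tcp_rot: [0.033, 0.999, 0.0, 0.0]
ft_force: [-0.2, 0.5, 3.2]
finger_gap: 18.1
pos [555.7 168.9  75.6] yaw 3.0754 tilt [ 6.e-04  1.e-04 -1.e+00] q [ 0.19  0.5  -0.21  0.86  0.    0.25] f [-0.2  0.5  3.2] gap 18.1 t 13.45
shift now-axes units [ 0.018  0.026 -0.01 ]
shift target-axes units [ 0.018  0.026 -0.01 ] turn units [0.002 0.006 0.004]
```

```bash
python3 -m handwheel '[0,0,-0.3,0,0,0,-1,0,0,-0.6,0,0,0,-1,0,0,-0.7,0,0,0,-1,0,0,-0.7,0,0,-0.45,-1,0,0,-0.2,0,0,0,-1,0,0,0,0,0,0,-1,0,0,0,0,0,0,-1]'
python3 plan.py 431 -378 165 3.124
```

```text
clock: 14.15
ee_pos: [554.7, 168.7, 174.1]
tcp_rot: [0.01, 1.0, -0.0, -0.001]
ft_force: [-0.7, -0.7, -0.9]
finger_gap: 18.3
pos [554.7 168.7 174.1] yaw 3.1219 tilt [-1.7e-03 -5.0e-04 -1.0e+00] q [ 0.19  0.42 -0.06  1.09 -0.    0.21] f [-0.7 -0.7 -0.9] gap 18.3 t 14.15
shift now-axes units [  2.823 -13.725   0.239]
shift target-axes units [  2.852 -13.719   0.228] turn units [-0.005 -0.016 -0.02 ]
```

```bash
python3 -m handwheel '[0.19,-0.91,0,0,0,0,-1,0.19,-0.91,0,0,0,0,-1,0.19,-0.91,0,0,0,0,-1,0.19,-0.91,0,0,0,0,-1,0.19,-0.91,0,0,0,0,-1,0.19,-0.91,0,0,0,0,-1,0.19,-0.91,0,0,0,0,-1,0.19,-0.91,0,0,0,0,-1]'
python3 -m handwheel '[0.19,-0.91,0,0,0,0,-1,0.19,-0.91,0,0,0,0,-1,0.19,-0.91,0,0,0,0,-1,0.19,-0.91,0,0,0,0,-1,0.19,-0.91,0,0,0,0,-1,0.19,-0.91,0,0,0,0,-1,0.19,-0.91,0,0,0,0,-1,0,0,0,0,0,0,-1,0,0,0,0,0,0,-1]'
python3 plan.py 431 -378 34 3.124
```

```text
clock: 14.95
ee_pos: [487.2, -122.0, 173.4]
tcp_rot: [0.01, 1.0, 0.001, -0.002]
ft_force: [1.6, -0.8, -1.0]
finger_gap: 18.4
clock: 15.85
ee_pos: [429.8, -374.6, 173.3]
tcp_rot: [0.011, 1.0, 0.001, -0.001]
ft_force: [-0.6, 0.5, -0.2]
finger_gap: 18.4
pos [ 429.8 -374.6  173.3] yaw 3.1205 tilt [-0.0022  0.0029 -1.    ] q [-0.83  0.4  -0.09  1.08  0.   -0.81] f [-0.6  0.5 -0.2] gap 18.4 t 15.85
shift now-axes units [-0.039 -0.095  3.482]
shift target-axes units [-0.03  -0.085  3.483] turn units [ 0.028 -0.022 -0.034]
```

```bash
python3 -m handwheel '[0,-0.08,0.8,0,0,0,-1,0,0,0.8,0,0,0,-1,0,0,0.7,0,0,0,-1,0,0,0.5,0,0,0,-1,0,0,0.3,0,0,0,-1,0,0,0.1,0,0,0,-1,0,0,0,0,0,0,-1,0,0,0,0,0,0,-1]'
python3 plan.py 431 -378 34 3.124
```

```text
clock: 16.65
ee_pos: [431.7, -378.5, 48.4]
tcp_rot: [0.009, 1.0, -0.001, 0.001]
ft_force: [1.3, 0.6, -0.3]
finger_gap: 18.2
pos [ 431.7 -378.5   48.4] yaw 3.1228 tilt [ 0.0013 -0.0013 -1.    ] q [-0.83  0.52 -0.26  0.79  0.   -0.81] f [ 1.3  0.6 -0.3] gap 18.2 t 16.65
shift now-axes units [0.017 0.012 0.359]
shift target-axes units [0.017 0.012 0.359] turn units [-0.012  0.012 -0.011]
```

```bash
python3 -m handwheel '[0,0,0.15,0,0,0,-1,0,0,0.12,0,0,0,-1,0,0,0.07,0,0,0,-1,0,0,0.02,0,0,0,-1,0,0,0,0,0,0,-1,0,0,0,0,0,0,-0.3,0,0,0,0,0,0,-0.3,0,0,0,0,0,0,-0.3,0,0,0,0,0,0,-0.3]'
python3 plan.py 431 -378 34 3.124
```

```text
clock: 17.55
ee_pos: [430.9, -378.1, 32.7]
tcp_rot: [0.01, 1.0, 0.0, -0.0]
ft_force: [-0.0, -0.1, 0.4]
finger_gap: 29.4
pos [ 430.9 -378.1   32.7] yaw 3.1224 tilt [-1.e-04  0.e+00 -1.e+00] q [-0.83  0.53 -0.28  0.76 -0.   -0.81] f [-0.  -0.1  0.4] gap 29.4 t 17.55
shift now-axes units [-0.003  0.003 -0.032]
shift target-axes units [-0.003  0.003 -0.032] turn units [ 0.    -0.001 -0.015]
```

```bash
python3 -m handwheel '[0,0,-0.4,0,0,0,-0.3,0,0,-0.9,0,0,0,-0.3,0,0,-1,0,0,0,-0.3,0,0,-1,0,0,0,0,1,-0.5,0,0,0,0,0,1,-0.5,0,0,0,0,0,1,-0.5,0,0,0,0,0,0,0,0,0,0,0,0,0]'
python3 - <<'E'
from h import *
for n in("scene","top"):
    c=cam(n); save(c,n+"4.png"); np.savez(n+"4.npz",**c)
E
```

```text
validation failed for argument at $...
```

View pics/top4.png

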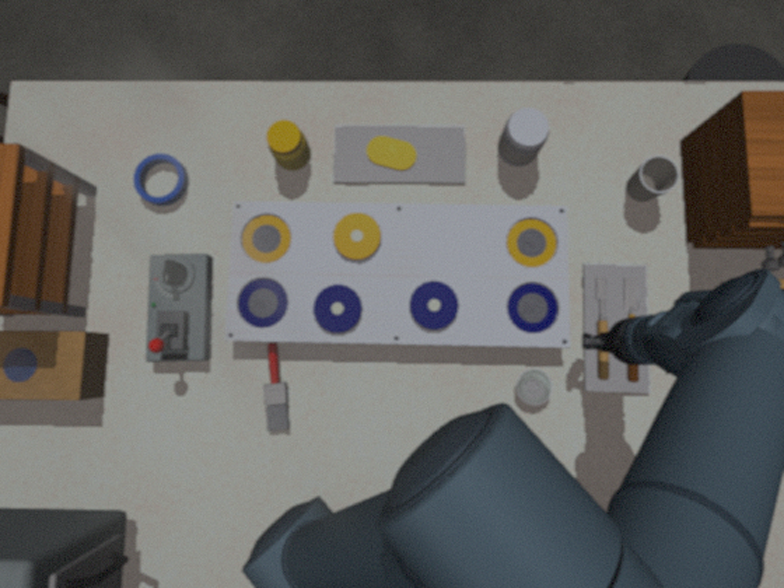

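View pics/scene4.png

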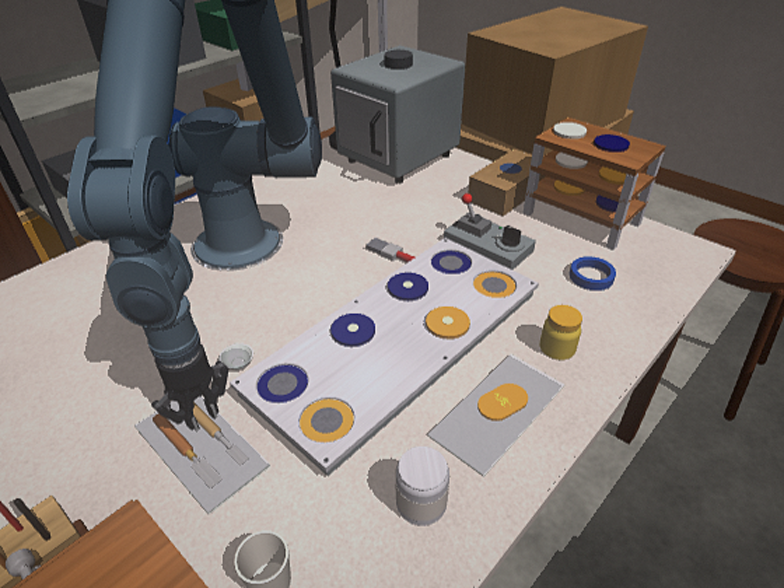

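The refused call was my typo (a mis-sized row), so nothing moved. Both tools lie flat on the slab and the plate is fully visible. Next I'm measuring recess centres and roundels precisely from the grey middles and cream dots in both views.

```bash
cat > meas.py <<'E'
from det import *
from scipy.optimize import least_squares
def tri(ca,pa,cb,pb):
    def L(c,p):
        K=c["camera_matrix"];T=c["world_from_camera"];d=T[:3,:3]@np.linalg.inv(K)@np.array([*p,1.0]);return T[:3,3],d/np.linalg.norm(d)
    o1,d1=L(ca,pa);o2,d2=L(cb,pb)
    A=np.stack([d1,-d2],1); t=np.linalg.lstsq(A,o2-o1,rcond=None)[0]
    a,b=o1+t[0]*d1,o2+t[1]*d2; return (a+b)/2,np.linalg.norm(a-b)
def inner(c):
    """centres of holes (dot/grey middle) and outlines in gold/blue things, intensity-weighted"""
    res=[]
    for k,e,l in discs(c):
        hull=np.zeros(l.shape,np.uint8)
        cv2.ellipse(hull,(tuple(e[0]),(e[1][0]*0.8,e[1][1]*0.8),e[2]),255,-1)
        hole=(hull>0)&~l
        cs=comps(hole,12)
        if not cs: continue
        s,ce,m=max(cs,key=lambda q:q[0][4])
        p=ray(c,*ce,52)
        if not(400<p[0]<720 and abs(p[1])<330): continue
        h=cv2.convexHull(cv2.findContours(m.astype(np.uint8),0,cv2.CHAIN_APPROX_NONE)[0][0])
        res.append(dict(col=k,out=np.array(e[0]),axes=e[1],hole=ce,area=s[4],frac=s[4]/(np.pi*e[1][0]*e[1][1]/4)))
    return res
def report(c,n):
    for r in inner(c):
        rec=r["frac"]>0.2; zo,zi=(45.8,45.8) if rec else (60,60)
        print(n,r["col"],'RECESS' if rec else 'disc','hole',ray(c,*r["hole"],zi)[:2].round(1),'out',ray(c,*r["out"],zo)[:2].round(1),'frac',round(r["frac"],2),'px',r["hole"].round(1))
E
python3 - <<'E'
from meas import *
T=dict(np.load("top4.npz"));S=dict(np.load("scene4.npz"))
report(T,'top');report(S,'scene')
a,b=inner(T),inner(S)
for r in a:
    p=ray(T,*r["hole"],52)
    q=min(b,key=lambda s:np.linalg.norm(ray(S,*s["hole"],52)-p)); X,e=tri(T,r["hole"],S,q["hole"]); print(r["col"],'tri',X.round(1),'miss',e.round(1))
E
```

```text
top gold disc hole [620.   76.1] out [618.2  75.7] frac 0.09 px [254.5 167.9]
top gold RECESS hole [615.6 246.8] out [616.7 244.9] frac 0.45 px [189.5 170.2]
top gold RECESS hole [ 612.5 -244.1] out [ 612.8 -244.4] frac 0.39 px [379.3 173. ]
top blue RECESS hole [494.1 249.8] out [492.1 252.6] frac 0.55 px [186.2 216.7]
top blue disc hole [494.4 -65.5] out [493.4 -65. ] frac 0.13 px [309.8 217.4]
top blue RECESS hole [ 492.4 -243. ] out [ 492.8 -243.7] frac 0.43 px [379.8 219.6]
top blue disc hole [486.3 108.4] out [485.4 107.7] frac 0.13 px [240.5 219.9]
scene gold RECESS hole [616.3 245.9] out [616.2 247.1] frac 0.4 px [352.6 202.9]
scene gold disc hole [620.5  75.8] out [623.4  73.2] frac 0.07 px [319.3 228.4]
scene gold RECESS hole [ 613.  -245.2] out [ 613.2 -245.8] frac 0.38 px [233.  299.8]
scene blue RECESS hole [496.5 247.5] out [496.4 248.3] frac 0.46 px [321.8 187.1]
scene blue disc hole [485.9 109.6] out [489.1 106.5] frac 0.09 px [291.  202.5]
scene blue disc hole [493.3 -64.6] out [497.  -66.7] frac 0.09 px [251.5 233.3]
scene blue RECESS hole [ 492.7 -244. ] out [ 493.1 -244.2] frac 0.42 px [201.3 273.6]
gold tri [620.1  76.2  59.5] miss 0.1
gold tri [615.8 247.   44.8] miss 0.2
gold tri [ 612.5 -244.5   44.8] miss 0.5
blue tri [494.3 250.5  43. ] miss 0.0
blue tri [494.3 -65.4  61.2] miss 0.1
blue tri [ 492.3 -243.4   45. ] miss 0.6
blue tri [486.4 108.5  60.9] miss 0.6
```

```bash
python3 -m handwheel '[0,0,-0.4,0,0,0,-0.3,0,0,-0.9,0,0,0,-0.3,0,0,-1,0,0,0,-0.3,0,0,-1,0,0,1,-0.3,0,0,0,0,0,1,-0.3,0,0,0,0,0,1,-0.3,0,0,0,0,0,1,-0.3]'
```

```text
clock: 18.35
ee_pos: [431.1, -378.3, 165.5]
tcp_rot: [0.219, 0.976, -0.0, 0.0]
ft_force: [0.4, -0.0, 0.3]
finger_gap: 29.8
```

```bash
python3 -m handwheel '[0,0,0,0,0,1,0.17,0,0,0,0,0,1,0.17,0,0,0,0,0,1,0.17,0,0,0,0,0,1,0.17,0,0,0,0,0,1,0.17,0,0,0,0,0,1,0.17,0,0,0,0,0,1,0.17,0,0,0,0,0,1,0.17,0,0,0,0,0,1,0.17,0,0,0,0,0,1,0.17]'
python3 plan.py 494.2 -6 120 1.564
```

```text
clock: 19.35
ee_pos: [430.8, -378.0, 164.8]
tcp_rot: [0.678, 0.735, 0.0, -0.0]
ft_force: [-0.3, -1.0, -0.4]
finger_gap: 50.3
pos [ 430.8 -378.   164.8] yaw 1.6521 tilt [-1.e-04  1.e-04 -1.e+00] q [-0.83  0.41 -0.1   1.06 -0.    0.66] f [-0.3 -1.  -0.4] gap 50.3 t 19.35
shift now-axes units [9.14  2.334 1.121]
shift target-axes units [9.31  1.521 1.12 ] turn units [-0.001 -0.001  0.841]
```

```bash
python3 -m handwheel '[0,0,0,0,0,0.84,0.17,0.93,0.15,0,0,0,0,0.17,0.93,0.15,0,0,0,0,0.17,0.93,0.15,0,0,0,0,0.17,0.93,0.15,0,0,0,0,0.17,0.93,0.15,0,0,0,0,0.17,0.93,0.15,0,0,0,0,0.17,0.93,0.15,0,0,0,0,0.17,0.93,0.15,0,0,0,0,0.17,0.93,0.15,0,0,0,0,0.17,0.94,0.17,0,0,0,0,0.17,0,0,0.3,0,0,0,0.17]'
python3 -m handwheel '[0,0,0.5,0,0,0,0.17,0,0,0.3,0,0,0,0.17,0,0,0,0,0,0,0.17,0,0,0,0,0,0,0.17,0,0,0,0,0,0,0.17]'
python3 plan.py 494.2 -6 75 1.564
```

```text
clock: 20.55
ee_pos: [494.2, -2.3, 154.1]
tcp_rot: [0.706, 0.708, 0.002, 0.001]
ft_force: [-0.6, -1.0, 0.5]
finger_gap: 49.9
clock: 21.05
ee_pos: [493.1, -6.4, 121.6]
tcp_rot: [0.708, 0.706, 0.0, 0.0]
ft_force: [0.9, 0.5, 1.0]
finger_gap: 50.4
pos [493.1  -6.4 121.6] yaw 1.5676 tilt [ 1.1e-03 -3.0e-04 -1.0e+00] q [-0.14  0.3  -0.39  0.88 -0.    1.43] f [0.9 0.5 1. ] gap 50.4 t 21.05
shift now-axes units [0.011 0.026 1.164]
shift target-axes units [0.01  0.027 1.164] turn units [0.011 0.003 0.034]
```

```bash
python3 -m handwheel '[0,0.02,0.4,0,0,0,0.17,0,0,0.4,0,0,0,0.17,0,0,0.3,0,0,0,0.17,0,0,0.1,0,0,0,0.17,0,0,0,0,0,0,0.17,0,0,0,0,0,0,0.17]'
python3 -m handwheel '[0,0,0.05,0,0,0,0.17,0,0,0.0,0,0,0,0.17]'
python3 -m handwheel '[0,0,0.05,0,0,0,0.17,0,0,0.0,0,0,0,0.17]'
python3 - <<'E'
from h import *
c=cam("scene")
cv2.imwrite("pics/b1.png",cv2.resize(cv2.cvtColor(c["color"][150:290,200:400],cv2.COLOR_RGB2BGR),None,fx=4,fy=4,interpolation=cv2.INTER_CUBIC))
E
```

```text
clock: 21.65
ee_pos: [493.9, -6.0, 73.5]
tcp_rot: [0.708, 0.706, 0.0, 0.0]
ft_force: [0.7, 0.2, -0.2]
finger_gap: 49.6
clock: 21.85
ee_pos: [493.7, -5.9, 71.2]
tcp_rot: [0.708, 0.706, 0.0, 0.0]
ft_force: [-0.3, 0.2, -0.5]
finger_gap: 49.7
clock: 22.05
ee_pos: [493.7, -5.9, 69.0]
tcp_rot: [0.708, 0.706, 0.0, 0.0]
ft_force: [1.9, -0.1, 1.2]
finger_gap: 50.1
```

View pics/b1.png

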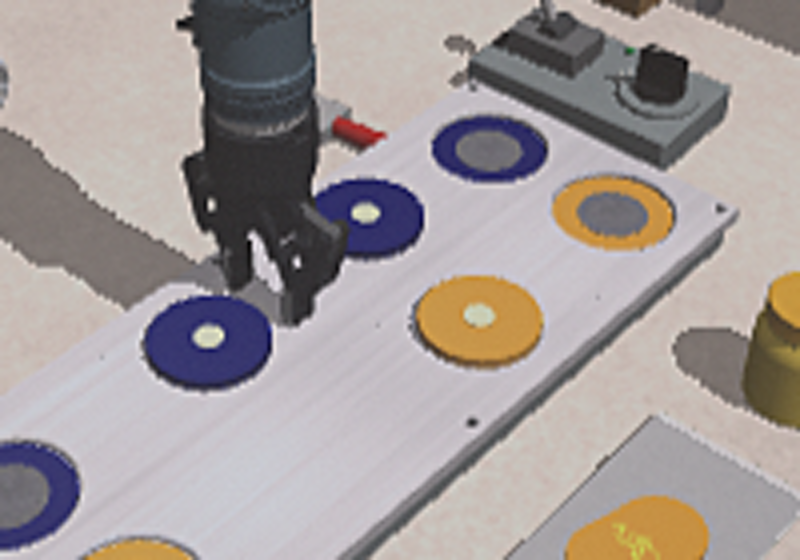

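```bash
python3 -m handwheel '[0,0,0.025,0,0,0,0.17,0,0,0.0,0,0,0,0.17]'
python3 -m handwheel '[0,0,0.025,0,0,0,0.17,0,0,0.0,0,0,0,0.17]'
python3 -m handwheel '[0,0,0.025,0,0,0,0.17,0,0,0.0,0,0,0,0.17]'
```

```text
clock: 22.3
ee_pos: [493.7, -5.8, 69.0]
tcp_rot: [0.708, 0.706, 0.0, 0.0]
ft_force: [-3.1, 0.1, 9.9]
finger_gap: 50.0
clock: 22.5
ee_pos: [493.7, -5.9, 68.9]
tcp_rot: [0.708, 0.706, 0.0, 0.001]
ft_force: [-4.9, 0.3, 18.7]
finger_gap: 50.2
clock: 22.7
ee_pos: [493.7, -5.9, 68.9]
tcp_rot: [0.708, 0.706, 0.0, 0.001]
ft_force: [-7.7, 1.7, 27.2]
finger_gap: 49.8
```

```bash
python3 -m handwheel '[0,0,-0.125,0,0,0,0.17,0,0,0,0,0,0,0.17,-0.2,0,0,0,0,0,0.17,-0.2,0,0,0,0,0,0.17,-0.25,0,0,0,0,0,0.17,-0.25,0,0,0,0,0,0.17,-0.25,0,0,0,0,0,0.17,-0.25,0,0,0,0,0,0.17,-0.25,0,0,0,0,0,0.17,-0.25,0,0,0,0,0,0.17,-0.25,0,0,0,0,0,0.17]'
python3 plan.py 492.9 -196.1 71 1.564
```

```text
clock: 23.8
ee_pos: [493.1, -92.7, 70.9]
tcp_rot: [0.708, 0.706, -0.0, 0.0]
ft_force: [0.1, 1.4, -0.1]
finger_gap: 50.1
pos [493.1 -92.7  70.9] yaw 1.5683 tilt [-0.e+00 -1.e-04 -1.e+00] q [-0.31  0.37 -0.44  0.76 -0.    1.26] f [ 0.1  1.4 -0.1] gap 50.1 t 23.8
shift now-axes units [-2.584  0.    -0.003]
shift target-axes units [-2.584  0.012 -0.003] turn units [-0.     0.001  0.041]
```

```bash
python3 -m handwheel '[-0.25,0,0,0,0,0,0.17,-0.25,0,0,0,0,0,0.17,-0.25,0,0,0,0,0,0.17,-0.25,0,0,0,0,0,0.17,-0.25,0,0,0,0,0,0.17,-0.25,0,0,0,0,0,0.17,-0.2,0,0,0,0,0,0.17,-0.15,0,0,0,0,0,0.17,-0.1,0,0,0,0,0,0.17,0,0,0,0,0,0,0.17]'
python3 plan.py 492.9 -196.1 71 1.564
python3 - <<'E'
from meas import *
for n in("top","scene"):
    c=cam(n); report(c,n); save(c,n+"5.png")
E
```

```text
clock: 24.8
ee_pos: [493.1, -170.4, 70.9]
tcp_rot: [0.708, 0.706, -0.0, 0.0]
ft_force: [0.5, -0.7, 0.0]
finger_gap: 49.7
pos [ 493.1 -170.4   70.9] yaw 1.5679 tilt [ 2.e-04 -5.e-04 -1.e+00] q [-0.45  0.4  -0.38  0.78 -0.    1.12] f [ 0.5 -0.7  0. ] gap 49.7 t 24.8
shift now-axes units [-0.643 -0.004 -0.001]
shift target-axes units [-0.643 -0.001 -0.001] turn units [0.002 0.004 0.038]
top gold disc hole [620.   76.1] out [618.2  75.6] frac 0.09 px [254.5 167.9]
top gold RECESS hole [615.7 247.2] out [616.5 245. ] frac 0.46 px [189.3 170.2]
top blue RECESS hole [493.7 249. ] out [491.4 252. ] frac 0.56 px [186.5 216.9]
top blue disc hole [486.  108.3] out [485.3 107.5] frac 0.13 px [240.6 220. ]
scene gold RECESS hole [616.3 245.9] out [616.2 247.1] frac 0.4 px [352.6 202.9]
scene gold disc hole [620.5  75.8] out [623.3  73.3] frac 0.07 px [319.3 228.4]
scene gold RECESS hole [ 613.  -245.2] out [ 613.2 -245.7] frac 0.38 px [233.  299.8]
scene blue RECESS hole [496.6 247.4] out [496.5 248.1] frac 0.46 px [321.8 187.1]
scene blue disc hole [485.9 109.6] out [489.1 106.5] frac 0.09 px [291.  202.5]
scene blue disc hole [ 493.  -216.5] out [ 496.3 -219.8] frac 0.09 px [209.  263.9]
scene blue RECESS hole [ 493.2 -240.8] out [ 493.6 -246. ] frac 0.55 px [202.4 273. ]
```

View pics/top5.png

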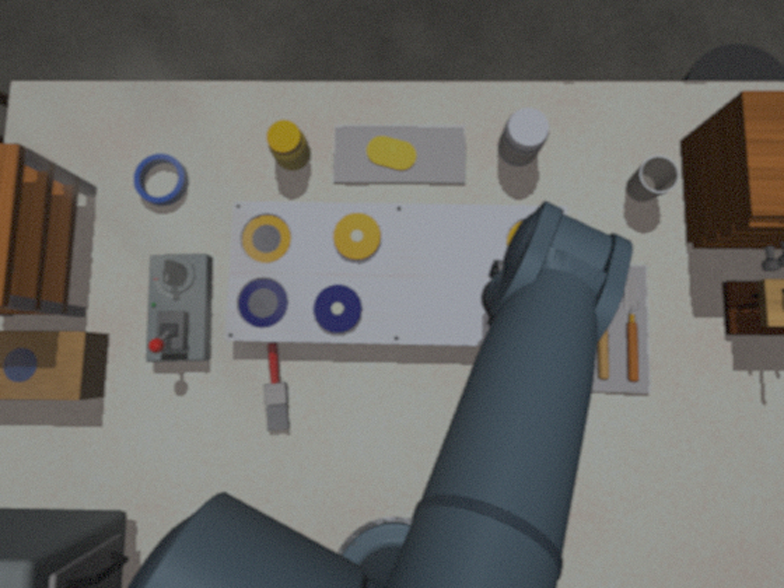

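View pics/scene5.png

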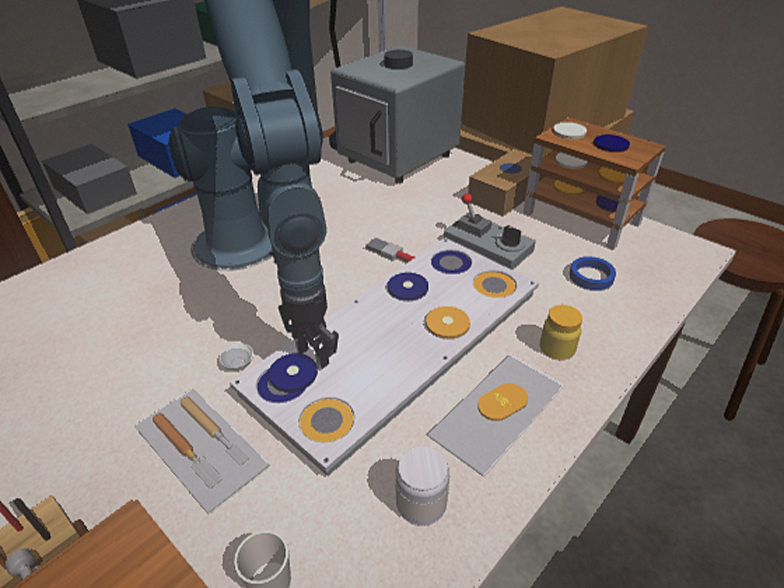

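Blue2's dot is 27 mm short of the recess centre and only 0.3 mm off laterally. Pushing slowly.

```bash
python3 -m handwheel '[-0.06,0,0,0,0,0,0.17,-0.06,0,0,0,0,0,0.17,-0.06,0,0,0,0,0,0.17,-0.06,0,0,0,0,0,0.17,-0.06,0,0,0,0,0,0.17,-0.06,0,0,0,0,0,0.17,-0.06,0,0,0,0,0,0.17,-0.06,0,0,0,0,0,0.17,-0.05,0,0,0,0,0,0.17,-0.05,0,0,0,0,0,0.17,-0.03,0,0,0,0,0,0.17,0,0,0,0,0,0,0.17]'
python3 - <<'E'
from meas import *
c=cam("scene"); report(c,"scene")
cv2.imwrite("pics/b2.png",cv2.resize(cv2.cvtColor(c["color"][220:320,150:290],cv2.COLOR_RGB2BGR),None,fx=5,fy=5,interpolation=cv2.INTER_CUBIC))
E
```

```text
clock: 26.1
ee_pos: [493.0, -194.5, 70.9]
tcp_rot: [0.708, 0.706, -0.0, 0.0]
ft_force: [0.2, -0.1, -0.0]
finger_gap: 49.8
scene gold RECESS hole [616.4 245.7] out [616.3 246.8] frac 0.4 px [352.5 203. ]
scene gold disc hole [620.5  75.8] out [623.4  73.2] frac 0.07 px [319.3 228.4]
scene gold RECESS hole [ 613.  -245.3] out [ 613.2 -245.7] frac 0.38 px [233.  299.8]
scene blue RECESS hole [496.6 247.4] out [496.1 248.4] frac 0.46 px [321.8 187.1]
scene blue disc hole [485.9 109.6] out [489.  106.5] frac 0.09 px [291.  202.5]
scene blue disc hole [ 496.7 -243.1] out [ 500.8 -246.8] frac 0.08 px [201.8 270.5]
```

View pics/b2.png

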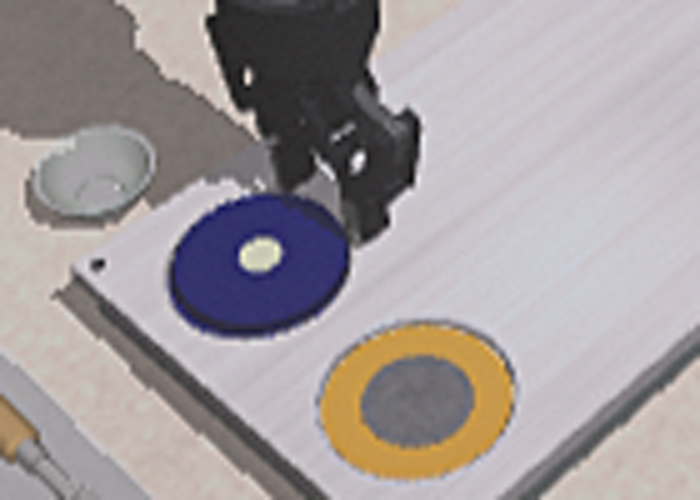

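The disc is at the lip and may be partly dropped, with its far edge still showing. Nudging by millimetres.

```bash
python3 -m handwheel '[-0.025,0,0,0,0,0,0.17,-0.025,0,0,0,0,0,0.17,-0.025,0,0,0,0,0,0.17,0,0,0,0,0,0,0.17,0,0,0,0,0,0,0.17]'
python3 - <<'E'
from meas import *
c=cam("scene"); 
r=[q for q in inner(c) if q["col"]=="blue" and ray(c,*q["hole"],55)[1]<-100][0]
for z in(55,60): print(z,ray(c,*r["hole"],z).round(1),ray(c,*r["out"],z).round(1))
cv2.imwrite("pics/b3.png",cv2.resize(cv2.cvtColor(c["color"][220:320,150:290],cv2.COLOR_RGB2BGR),None,fx=5,fy=5,interpolation=cv2.INTER_CUBIC))
E
```

```text
clock: 26.65
ee_pos: [492.9, -197.3, 70.9]
tcp_rot: [0.708, 0.706, -0.0, 0.0]
ft_force: [-0.2, 1.3, 0.6]
finger_gap: 50.0
55 [ 492.1 -242.5   55. ] [ 497.5 -247.9   55. ]
60 [ 496.1 -244.8   60. ] [ 501.4 -250.2   60. ]
```

View pics/b3.png

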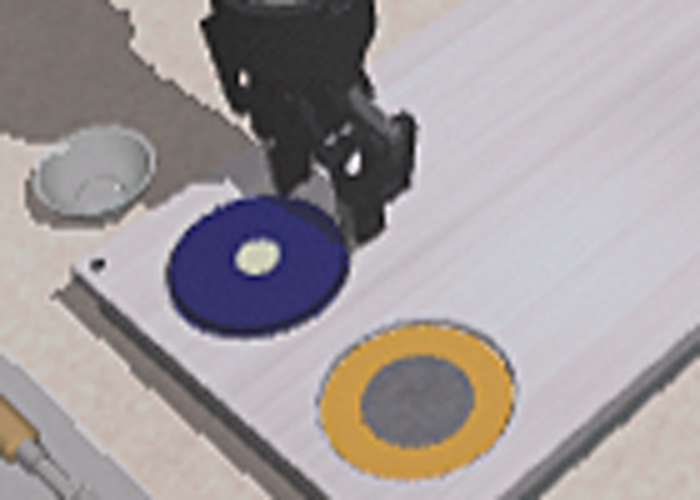

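Blue2 looks seated: flat, with the dot at the expected place for z 55. I'm backing off and moving to blue1, pushing along the line from (486,108) to (496,247).

```bash
python3 -m handwheel '[0.3,0,0,0,0,0,0.17,0,0,-0.5,0,0,0,0.17,0,0,-0.6,0,0,0,0.17,0.9,0,0,0,0,0.7,0.17,0.9,0,0,0,0,0,0.17,0.9,0,0,0,0,0,0.17,0.9,0,0,0,0,0,0.17,0.9,0,0,0,0,0,0.17,0.9,0,0,0,0,0,0.17,0,0,0,0,0,0,0.17,0,0,0,0,0,0,0.17]'
python3 plan.py 482.2 51.4 72 1.5008
python3 - <<'E'
from meas import *
for n in("top","scene"):
    c=cam(n); report(c,n); save(c,n+"6.png")
    for r in inner(c):
        p=ray(c,*r["hole"],55)
        if p[1]<-100 and r["col"]=="blue": print('z55',p.round(1),ray(c,*r["out"],55).round(1))
E
```

```text
clock: 27.8
ee_pos: [506.3, 31.3, 114.9]
tcp_rot: [0.733, 0.681, -0.0, 0.0]
ft_force: [-0.4, -1.3, -0.5]
finger_gap: 49.8
pos [506.3  31.3 114.9] yaw 1.4975 tilt [-1.e-04 -6.e-04 -1.e+00] q [-0.06  0.33 -0.36  0.88 -0.    1.58] f [-0.4 -1.3 -0.5] gap 49.8 t 27.8
shift now-axes units [ 0.459 -0.638  1.071]
shift target-axes units [ 0.46  -0.637  1.071] turn units [-0.001  0.006 -0.032]
top gold RECESS hole [615.8 246.7] out [616.5 244.9] frac 0.44 px [189.5 170.2]
top gold RECESS hole [ 612.5 -244. ] out [ 612.7 -244.4] frac 0.39 px [379.2 173. ]
top blue RECESS hole [497.4 245.4] out [494.9 247.4] frac 0.56 px [187.9 215.5]
top blue disc hole [ 492.5 -241.6] out [ 491.3 -240.7] frac 0.11 px [380.6 219. ]
z55 [ 493.  -242.8   55. ] [ 491.8 -241.9   55. ]
scene gold RECESS hole [616.5 246. ] out [616.5 246.7] frac 0.39 px [352.6 202.9]
scene gold disc hole [620.2  76. ] out [623.4  73.2] frac 0.07 px [319.3 228.3]
scene gold RECESS hole [ 613.  -245.2] out [ 613.2 -245.6] frac 0.38 px [233.  299.8]
scene blue RECESS hole [496.7 247.4] out [495.9 248.3] frac 0.44 px [321.8 187.1]
scene blue disc hole [490.5 116.4] out [506.3 113.8] frac 0.12 px [293.7 202.1]
scene blue disc hole [ 495.7 -244.7] out [ 500.1 -247.2] frac 0.09 px [201.  270.6]
z55 [ 491.8 -242.4   55. ] [ 496.2 -244.9   55. ]
```

View pics/top6.png

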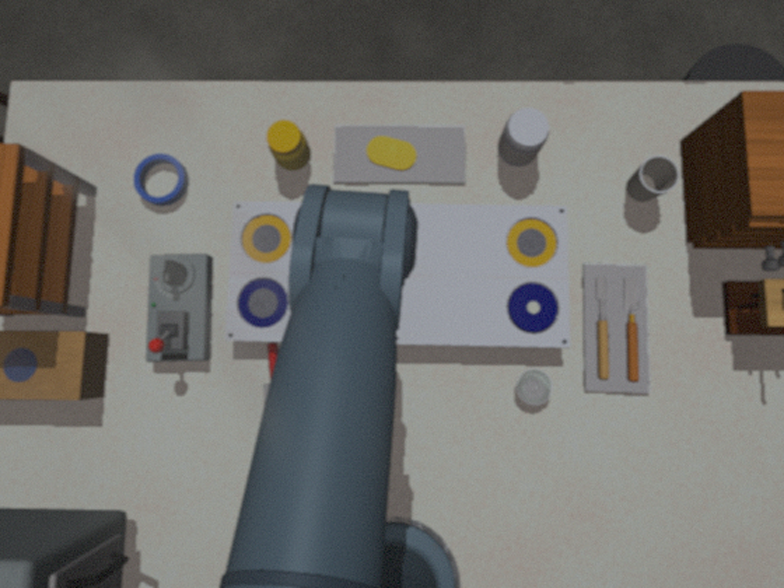

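Top and scene now agree on blue2 at about (492.5,-242.6,55), so it is seated. Lowering behind blue1.

```bash
python3 -m handwheel '[0.3,-0.32,0,0,0,-0.03,0.17,0,-0.32,0,0,0,0,0.17,0,0,0.5,0,0,0,0.17,0,0,0.3,0,0,0,0.17,0,0,0.15,0,0,0,0.17,0,0,0,0,0,0,0.17,0,0,0,0,0,0,0.17]'
python3 plan.py 482.2 51.4 71 1.5008
python3 - <<'E'
from meas import *
c=cam("scene");report(c,"s")
cv2.imwrite("pics/b4.png",cv2.resize(cv2.cvtColor(c["color"][150:290,200:400],cv2.COLOR_RGB2BGR),None,fx=4,fy=4,interpolation=cv2.INTER_CUBIC))
E
```

```text
clock: 28.6
ee_pos: [482.1, 43.9, 77.2]
tcp_rot: [0.732, 0.681, 0.0, 0.0]
ft_force: [-0.2, -0.4, -1.0]
finger_gap: 50.0
pos [482.1  43.9  77.2] yaw 1.4977 tilt [ 2.e-04 -0.e+00 -1.e+00] q [-0.04  0.33 -0.48  0.76 -0.    1.6 ] f [-0.2 -0.4 -1. ] gap 50.0 t 28.6
shift now-axes units [ 0.187 -0.01   0.156]
shift target-axes units [ 0.187 -0.01   0.156] turn units [ 0.002  0.    -0.03 ]
s gold RECESS hole [616.4 245.7] out [616.3 247. ] frac 0.4 px [352.5 203. ]
s gold disc hole [620.5  75.8] out [623.4  73.2] frac 0.07 px [319.3 228.4]
s gold RECESS hole [ 613.1 -245.2] out [ 613.2 -245.8] frac 0.38 px [233.  299.8]
s blue RECESS hole [496.6 247.4] out [495.9 248.3] frac 0.45 px [321.8 187.1]
s blue RECESS hole [474.8 117.3] out [487.6 122.5] frac 0.28 px [289.9 203.4]
s blue disc hole [ 495.7 -244.7] out [ 499.9 -247.3] frac 0.09 px [201.  270.6]
```

View pics/b4.png

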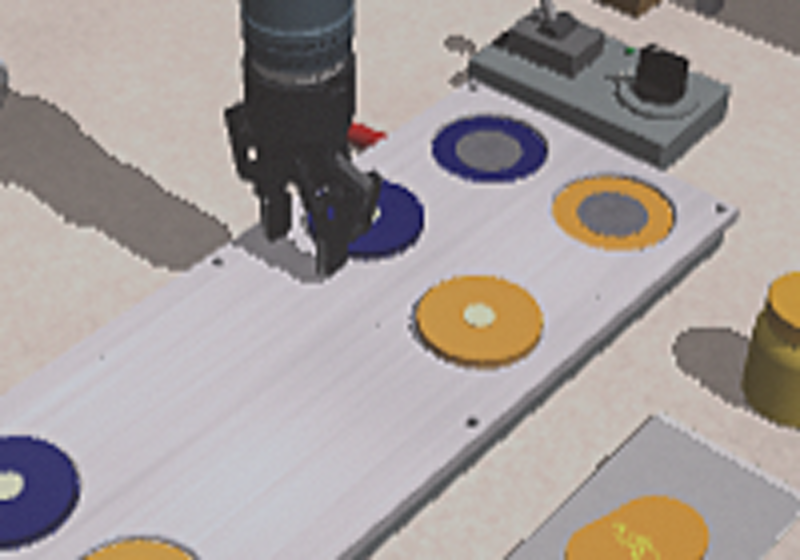

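```bash
python3 -m handwheel '[0,0,0.15,0,0,-0.03,0.17,0,0,0,0,0,0,0.17,0.25,0,0,0,0,0,0.17,0.25,0,0,0,0,0,0.17,0.25,0,0,0,0,0,0.17,0.25,0,0,0,0,0,0.17,0.25,0,0,0,0,0,0.17,0.25,0,0,0,0,0,0.17,0.25,0,0,0,0,0,0.17,0.25,0,0,0,0,0,0.17,0.25,0,0,0,0,0,0.17]'
python3 plan.py 492.7 200.8 71 1.5008
```

```text
clock: 29.75
ee_pos: [488.4, 134.7, 70.9]
tcp_rot: [0.731, 0.682, -0.0, 0.0]
ft_force: [0.7, -0.4, 1.0]
finger_gap: 49.9
pos [488.4 134.7  70.9] yaw 1.5014 tilt [ 1.e-04 -1.e-04 -1.e+00] q [ 0.14  0.38 -0.42  0.77 -0.    1.78] f [ 0.7 -0.4  1. ] gap 49.9 t 29.75
shift now-axes units [ 1.655 -0.006 -0.003]
shift target-axes units [ 1.655 -0.007 -0.003] turn units [0.001 0.001 0.006]
```

```bash
python3 -m handwheel '[0.25,0,0,0,0,0,0.17,0.25,0,0,0,0,0,0.17,0.2,0,0,0,0,0,0.17,0.15,0,0,0,0,0,0.17,0.1,0,0,0,0,0,0.17,0.05,0,0,0,0,0,0.17,0,0,0,0,0,0,0.17]'
python3 plan.py 492.7 200.8 71 1.5008
python3 - <<'E'
from meas import *
for n in("scene","top"):
    c=cam(n);report(c,n)
    if n=="scene": cv2.imwrite("pics/b5.png",cv2.resize(cv2.cvtColor(c["color"][130:250,260:420],cv2.COLOR_RGB2BGR),None,fx=5,fy=5,interpolation=cv2.INTER_CUBIC))
E
```

```text
clock: 30.45
ee_pos: [491.0, 174.0, 70.8]
tcp_rot: [0.731, 0.682, 0.0, -0.0]
ft_force: [0.3, 0.3, 0.7]
finger_gap: 49.7
pos [491.  174.   70.8] yaw 1.5016 tilt [-0.e+00  2.e-04 -1.e+00] q [ 0.22  0.4  -0.39  0.78  0.    1.86] f [0.3 0.3 0.7] gap 49.7 t 30.45
shift now-axes units [ 0.671 -0.005 -0.004]
shift target-axes units [ 0.671 -0.006 -0.004] turn units [-0.001 -0.002  0.007]
scene gold RECESS hole [616.4 245.5] out [616.4 246.7] frac 0.39 px [352.5 203. ]
scene gold disc hole [620.2  76. ] out [623.7  73.2] frac 0.07 px [319.3 228.3]
scene gold RECESS hole [ 613.  -245.2] out [ 613.2 -245.9] frac 0.38 px [233.  299.8]
scene blue disc hole [506.8 229.6] out [521.1 234.5] frac 0.19 px [321.1 187.3]
scene blue disc hole [ 495.7 -244.7] out [ 499.8 -247.6] frac 0.09 px [201.  270.6]
top gold disc hole [620.   76.3] out [618.2  75.8] frac 0.09 px [254.4 167.9]
top gold RECESS hole [622.3 236.6] out [626.3 232.2] frac 0.44 px [193.5 167.8]
top gold RECESS hole [ 612.5 -243.9] out [ 612.6 -244.4] frac 0.4 px [379.2 173. ]
top blue disc hole [ 492.4 -241.6] out [ 491.3 -240.5] frac 0.11 px [380.6 219. ]
```

View pics/b5.png

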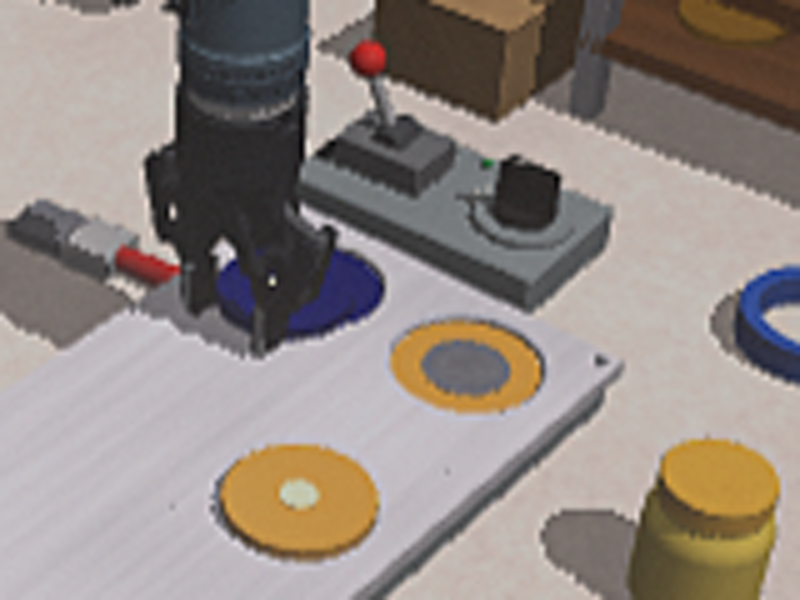

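```bash
python3 -m handwheel '[0.06,0,0,0,0,0,0.17,0.06,0,0,0,0,0,0.17,0.06,0,0,0,0,0,0.17,0.06,0,0,0,0,0,0.17,0.06,0,0,0,0,0,0.17,0.06,0,0,0,0,0,0.17,0.06,0,0,0,0,0,0.17,0.06,0,0,0,0,0,0.17,0.06,0,0,0,0,0,0.17,0.05,0,0,0,0,0,0.17,0.03,0,0,0,0,0,0.17,0,0,0,0,0,0,0.17]'
python3 - <<'E'
from meas import *
c=cam("scene");report(c,"scene"); cv2.imwrite("pics/b6.png",cv2.resize(cv2.cvtColor(c["color"][130:250,260:420],cv2.COLOR_RGB2BGR),None,fx=5,fy=5,interpolation=cv2.INTER_CUBIC))
E
```

```text
clock: 31.75
ee_pos: [492.8, 198.7, 70.9]
tcp_rot: [0.731, 0.682, 0.0, 0.0]
ft_force: [-0.1, -0.7, -0.0]
finger_gap: 49.9
scene gold RECESS hole [616.5 245.8] out [616.4 246.7] frac 0.4 px [352.6 203. ]
scene gold disc hole [620.5  75.8] out [623.7  73.1] frac 0.07 px [319.3 228.4]
scene gold RECESS hole [ 613.  -245.2] out [ 613.2 -245.7] frac 0.38 px [233.  299.8]
scene blue disc hole [513.2 249.9] out [526.5 244.9] frac 0.15 px [326.6 185.2]
scene blue disc hole [ 495.7 -244.7] out [ 499.5 -247.5] frac 0.09 px [201.  270.6]
```

View pics/b6.png

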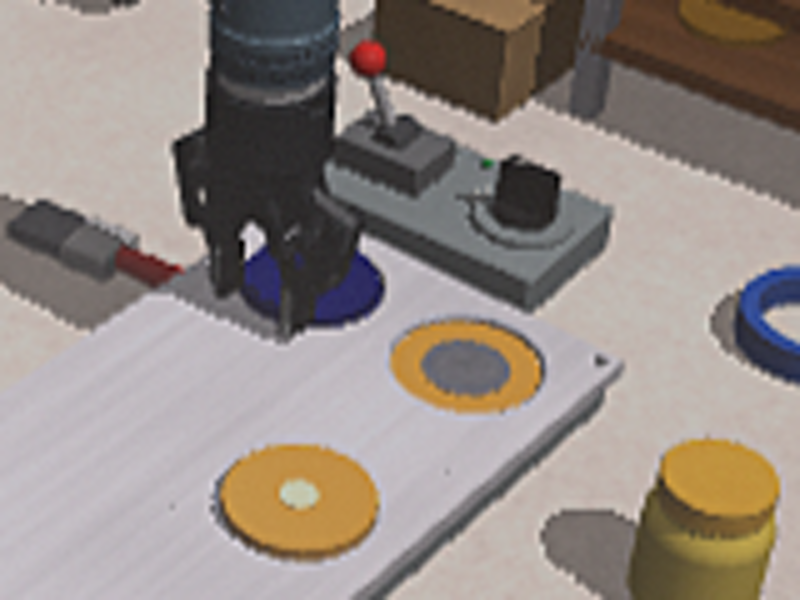

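```bash
python3 -m handwheel '[0.025,0,0,0,0,0,0.17,0.025,0,0,0,0,0,0.17,0,0,0,0,0,0,0.17]'
python3 -m handwheel '[-0.3,0,0,0,0,0,0.17,-0.5,0,-0.2,0,0,0,0.17,-0.7,0,-0.6,0,0,0,0.17,-0.9,0,0,0,0,0,0.17,-0.9,0,0,0,0,0,0.17,-0.9,0,0,0,0,0,0.17,-0.9,0,0,0,0,-0.6,0.17,0,0,0,0,0,0,0.17]'
python3 - <<'E'
from meas import *
for n in("scene","top"):
    c=cam(n);report(c,n)
    for r in inner(c):
        if r["col"]=="blue" and r["frac"]<.2: print('   z55',ray(c,*r["hole"],55).round(1))
    if n=="scene": cv2.imwrite("pics/b7.png",cv2.resize(cv2.cvtColor(c["color"][130:250,260:420],cv2.COLOR_RGB2BGR),None,fx=5,fy=5,interpolation=cv2.INTER_CUBIC))
E
```

```text
clock: 32.1
ee_pos: [493.0, 200.6, 70.9]
tcp_rot: [0.731, 0.682, 0.0, 0.0]
ft_force: [0.1, 0.1, 0.4]
finger_gap: 49.6
clock: 32.9
ee_pos: [478.4, -7.0, 103.0]
tcp_rot: [0.711, 0.703, -0.0, 0.001]
ft_force: [-0.5, -0.0, 1.3]
finger_gap: 49.8
scene gold RECESS hole [616.3 245.9] out [616.5 246.6] frac 0.4 px [352.6 202.9]
scene gold disc hole [620.2  76. ] out [623.3  73.3] frac 0.07 px [319.3 228.3]
scene gold RECESS hole [ 613.1 -245.2] out [ 613.1 -245.8] frac 0.38 px [233.  299.8]
scene blue disc hole [499.2 243.8] out [504.3 239.7] frac 0.1 px [322.  184.4]
scene blue disc hole [ 495.7 -244.7] out [ 499.9 -247.2] frac 0.09 px [201.  270.6]
   z55 [495.3 249.3  55. ]
   z55 [ 491.8 -242.4   55. ]
top gold RECESS hole [615.6 247.3] out [616.9 245. ] frac 0.46 px [189.3 170.3]
top gold RECESS hole [ 612.4 -243.9] out [ 612.7 -244.4] frac 0.39 px [379.2 173.1]
top blue disc hole [ 492.4 -241.5] out [ 491.4 -240.7] frac 0.11 px [380.6 219.1]
top blue RECESS hole [495.3 249.4] out [487.8 257.5] frac 0.21 px [186.4 216.2]
   z55 [ 492.9 -242.7   55. ]
```

View pics/b7.png

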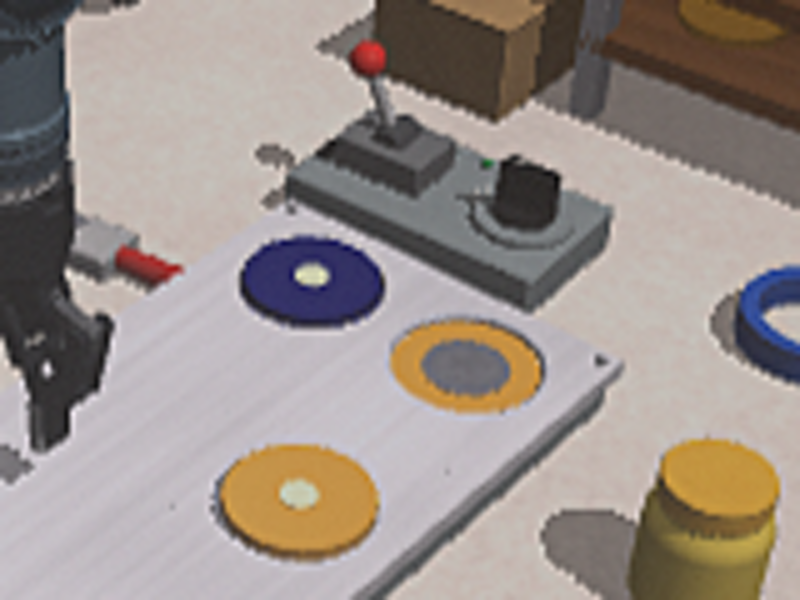

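Blue1 is seated: flush rim, and the z 55 ray matches the recess. Now gold, from (620,76) to (615.9,246).

```bash
python3 plan.py 621.5 15 72 1.5955
```

```text
pos [478.5  -3.9 102.9] yaw 1.5614 tilt [-0.e+00  4.e-04 -1.e+00] q [-0.14  0.29 -0.45  0.83  0.    1.44] f [-0.1 -0.   0.5] gap 50.2 t 33.0
shift now-axes units [0.506 3.571 0.772]
shift target-axes units [0.384 3.586 0.772] turn units [-0.    -0.004 -0.325]
```

```bash
python3 -m handwheel '[0,0,-0.2,0,0,-0.325,0.17,0.1,0.9,0,0,0,0,0.17,0.1,0.9,0,0,0,0,0.17,0.1,0.9,0,0,0,0,0.17,0.08,0.88,0,0,0,0,0.17,0,0,0,0,0,0,0.17,0,0,0.4,0,0,0,0.17,0,0,0.3,0,0,0,0.17,0,0,0,0,0,0,0.17,0,0,0,0,0,0,0.17]'
python3 plan.py 621.5 15 71 1.5955
```

```text
clock: 34.0
ee_pos: [620.3, 16.6, 82.5]
tcp_rot: [0.697, 0.717, -0.001, -0.001]
ft_force: [-0.2, -0.5, 0.7]
finger_gap: 49.7
pos [620.3  16.6  82.5] yaw 1.5987 tilt [-1.8e-03  1.0e-04 -1.0e+00] q [-0.08  0.57 -0.07  0.93 -0.    1.47] f [-0.2 -0.5  0.7] gap 49.7 t 34.0
shift now-axes units [-0.04   0.029  0.288]
shift target-axes units [-0.04   0.029  0.288] turn units [-0.017 -0.002  0.03 ]
```

```bash
python3 -m handwheel '[0,0.02,0.25,0,0,0.02,0.17,0,0,0.03,0,0,0,0.17,0,0,0,0,0,0,0.17]'
python3 plan.py 621.5 15 71 1.5955
python3 - <<'E'
from meas import *
c=cam("top");report(c,"top"); c=cam("scene");report(c,"scene")
E
```

```text
clock: 34.3
ee_pos: [621.9, 16.1, 71.4]
tcp_rot: [0.698, 0.716, -0.0, -0.0]
ft_force: [0.2, 0.9, -0.9]
finger_gap: 49.8
pos [621.9  16.1  71.4] yaw 1.5961 tilt [-7.e-04 -1.e-04 -1.e+00] q [-0.08  0.58 -0.08  0.91 -0.    1.47] f [ 0.2  0.9 -0.9] gap 49.8 t 34.3
shift now-axes units [-0.028 -0.011  0.01 ]
shift target-axes units [-0.028 -0.011  0.01 ] turn units [-0.007  0.     0.006]
top gold RECESS hole [615.8 247. ] out [616.7 245. ] frac 0.45 px [189.4 170.2]
top gold RECESS hole [ 612.5 -244.1] out [ 612.5 -244.4] frac 0.39 px [379.3 173. ]
top blue RECESS hole [503.6 244. ] out [493.7 250.4] frac 0.27 px [188.6 213. ]
top blue disc hole [ 492.3 -241.4] out [ 491.4 -240.5] frac 0.11 px [380.5 219.1]
scene gold RECESS hole [616.5 245.8] out [616.3 247. ] frac 0.39 px [352.6 203. ]
scene gold RECESS hole [616.3  84.4] out [619.7  84.9] frac 0.62 px [319.8 229.9]
scene gold RECESS hole [ 613.1 -245.2] out [ 613.1 -245.8] frac 0.38 px [233.  299.8]
scene blue disc hole [ 495.7 -244.7] out [ 500.4 -247.3] frac 0.09 px [201.  270.6]
```

```bash
python3 -m handwheel '[0.25,0,0,0,0,0,0.17,0.25,0,0,0,0,0,0.17,0.25,0,0,0,0,0,0.17,0.25,0,0,0,0,0,0.17,0.25,0,0,0,0,0,0.17,0.25,0,0,0,0,0,0.17,0.25,0,0,0,0,0,0.17,0.25,0,0,0,0,0,0.17,0.25,0,0,0,0,0,0.17,0.25,0,0,0,0,0,0.17,0.25,0,0,0,0,0,0.17]'
python3 -m handwheel '[0.25,0,0,0,0,0,0.17,0.25,0,0,0,0,0,0.17,0.25,0,0,0,0,0,0.17,0.15,0,0,0,0,0,0.17,0.1,0,0,0,0,0,0.17,0.05,0,0,0,0,0,0.17,0,0,0,0,0,0,0.17]'
python3 plan.py 617 199.9 71 1.5955
python3 - <<'E'
from meas import *
c=cam("top");report(c,"top");save(c,"top7.png"); c=cam("scene");report(c,"scene")
cv2.imwrite("pics/b8.png",cv2.resize(cv2.cvtColor(c["color"][130:250,260:420],cv2.COLOR_RGB2BGR),None,fx=5,fy=5,interpolation=cv2.INTER_CUBIC))
E
```

```text
clock: 35.5
ee_pos: [619.5, 127.0, 71.7]
tcp_rot: [0.698, 0.716, -0.0, 0.0]
ft_force: [-1.1, -1.1, 0.5]
finger_gap: 50.1
clock: 36.2
ee_pos: [618.4, 168.3, 71.6]
tcp_rot: [0.698, 0.716, 0.0, -0.0]
ft_force: [-0.4, -0.1, 0.4]
finger_gap: 50.0
pos [618.4 168.3  71.6] yaw 1.5963 tilt [-2.e-04  2.e-04 -1.e+00] q [ 0.17  0.61 -0.02  0.94  0.    1.71] f [-0.4 -0.1  0.4] gap 50.0 t 36.2
shift now-axes units [ 0.79  -0.014  0.015]
shift target-axes units [ 0.79  -0.014  0.015] turn units [-0.002 -0.002  0.008]
top gold RECESS hole [ 612.4 -244. ] out [ 612.6 -244.4] frac 0.39 px [379.2 173.1]
top blue disc hole [ 492.3 -241.2] out [ 491.3 -240.7] frac 0.11 px [380.5 219.1]
scene gold RECESS hole [633.  243.7] out [640.9 246. ] frac 0.29 px [356.7 205.6]
scene gold RECESS hole [ 613.  -245.2] out [ 613.2 -245.8] frac 0.38 px [233.  299.8]
scene blue RECESS hole [496.5 258.6] out [487.5 250.6] frac 0.38 px [323.9 185.5]
scene blue disc hole [ 495.7 -244.7] out [ 499.5 -246.5] frac 0.09 px [201.  270.6]
```

View pics/b8.png

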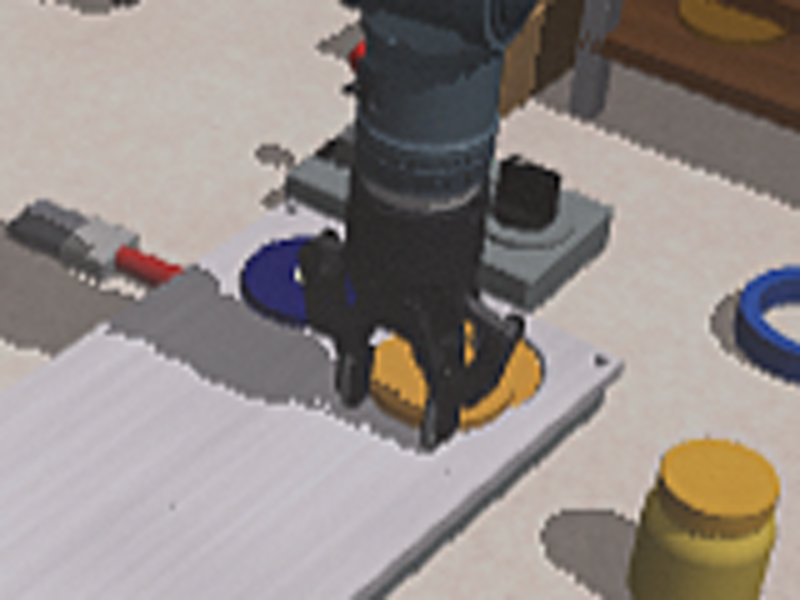

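```bash
python3 -m handwheel '[0.08,-0.01,0.01,0,0,0,0.17,0.08,0,0,0,0,0,0.17,0.08,0,0,0,0,0,0.17,0.08,0,0,0,0,0,0.17,0.06,0,0,0,0,0,0.17,0.06,0,0,0,0,0,0.17,0.06,0,0,0,0,0,0.17,0.06,0,0,0,0,0,0.17,0.06,0,0,0,0,0,0.17,0.06,0,0,0,0,0,0.17,0.05,0,0,0,0,0,0.17,0.03,0,0,0,0,0,0.17]'
python3 -m handwheel '[0.025,0,0,0,0,0,0.17,0.015,0,0,0,0,0,0.17,0,0,0,0,0,0,0.17]'
python3 plan.py 617 199.9 71 1.5955
```

```text
clock: 37.5
ee_pos: [617.2, 198.7, 71.2]
tcp_rot: [0.698, 0.716, -0.0, 0.0]
ft_force: [0.4, -0.7, 0.1]
finger_gap: 49.7
clock: 37.8
ee_pos: [617.2, 200.1, 71.3]
tcp_rot: [0.698, 0.716, -0.0, 0.0]
ft_force: [0.1, -0.1, -0.3]
finger_gap: 49.9
pos [617.2 200.1  71.3] yaw 1.5962 tilt [ 0. -0. -1.] q [ 0.22  0.63  0.    0.95 -0.    1.76] f [ 0.1 -0.1 -0.3] gap 49.9 t 37.8
shift now-axes units [-0.006 -0.006  0.007]
shift target-axes units [-0.006 -0.006  0.007] turn units [0.    0.    0.007]
```

```bash
python3 -m handwheel '[-0.3,0,0,0,0,0,0.17,-0.5,0,-0.2,0,0,0,0.17,-0.7,0,-0.8,0,0,0,0.17,-0.9,-0.5,-0.8,0,0,0,0.17,-0.9,-0.5,-0.8,0,0,0,0.17,-0.9,-0.5,0,0,0,0,0.17,-0.9,-0.5,0,0,0,0,0.17,-0.5,0,0,0,0,0,0.17,0,0,0,0,0,0,0.17,0,0,0,0,0,0,0.17]'
python3 - <<'E'
from meas import *
T=cam("top");report(T,"top");save(T,"top8.png"); c=S=cam("scene");report(c,"scene")
cv2.imwrite("pics/b9.png",cv2.resize(cv2.cvtColor(c["color"][130:250,260:420],cv2.COLOR_RGB2BGR),None,fx=5,fy=5,interpolation=cv2.INTER_CUBIC))
E
```

```text
clock: 38.8
ee_pos: [544.5, -23.4, 172.8]
tcp_rot: [0.699, 0.715, 0.0, 0.0]
ft_force: [0.4, 0.8, 0.4]
finger_gap: 50.2
top gold disc hole [614.2 246.4] out [613.9 242.9] frac 0.1 px [188.2 169.6]
top gold RECESS hole [ 612.3 -244. ] out [ 612.8 -244.4] frac 0.39 px [379.2 173.1]
top blue RECESS hole [499.4 247.8] out [491.  255.8] frac 0.28 px [187.  214.6]
top blue disc hole [ 492.4 -241.1] out [ 491.4 -240.6] frac 0.11 px [380.4 219. ]
scene gold disc hole [618.6 242.5] out [623.8 237.8] frac 0.07 px [353.  200.1]
scene gold RECESS hole [ 613.  -245.2] out [ 613.2 -245.9] frac 0.38 px [233.  299.8]
scene blue disc hole [499.2 243.8] out [504.1 239.9] frac 0.1 px [322.  184.4]
scene blue disc hole [ 495.7 -244.7] out [ 500.8 -247. ] frac 0.08 px [201.  270.6]
```

View pics/b9.png

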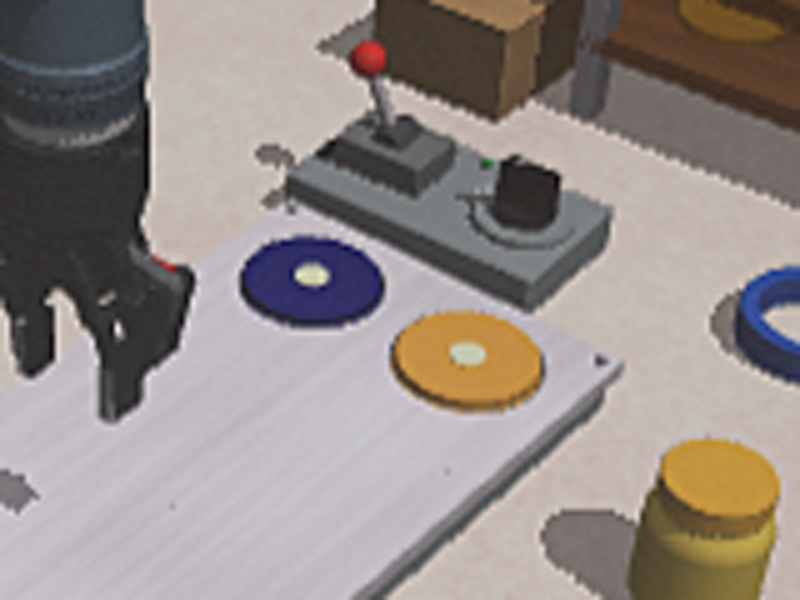

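View pics/top8.png

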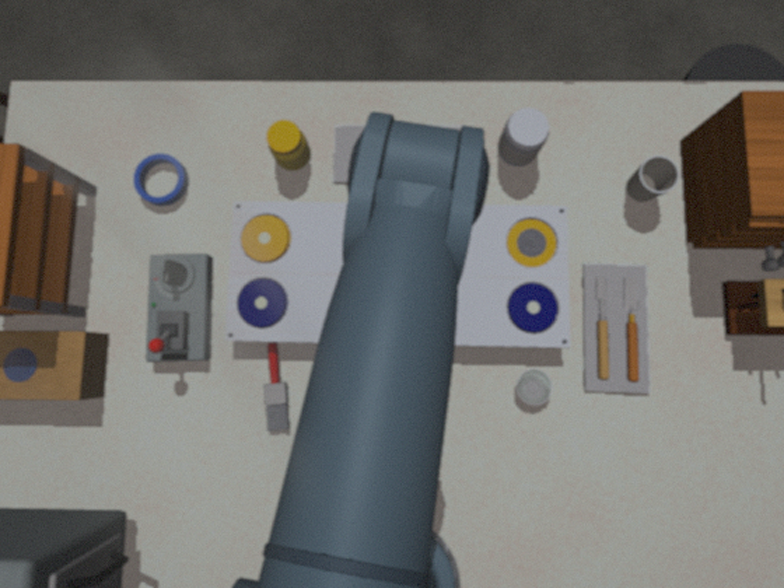

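```bash
python3 - <<'E'
from meas import *
T=cam("top");S=cam("scene")
b=inner(S)
for r in inner(T):
    p=ray(T,*r["hole"],52); q=min(b,key=lambda s:np.linalg.norm(ray(S,*s["hole"],52)-p)); X,e=tri(T,r["hole"],S,q["hole"])
    u,v=r["out"].astype(int); 
    def hts(c,o,w):
        u,v=o.astype(int); return np.array([[depthpt(c,a,bb)[2] for a in range(u-w,u+w+1)] for bb in range(v-w,v+w+1)])
    h=hts(T,r["out"],8);g=hts(S,q["out"],5); print(r["col"],'tri',X.round(1),e.round(1),'depth z top',np.median(h).round(1),'scene',np.median(g).round(1),'edges top L/R/U/D',[np.median(k).round(1) for k in(h[:,:4],h[:,-4:],h[:4],h[-4:])])
E
```

```text
gold tri [615.5 247.6  55.3] 0.3 depth z top 55.0 scene 56.1 edges top L/R/U/D [np.float64(54.8), np.float64(54.6), np.float64(54.9), np.float64(54.8)]
gold tri [ 612.5 -244.5   44.8] 0.5 depth z top 45.3 scene 46.3 edges top L/R/U/D [np.float64(45.4), np.float64(45.3), np.float64(45.1), np.float64(45.2)]
blue tri [496.2 245.6  57. ] 2.9 depth z top 54.7 scene 55.7 edges top L/R/U/D [np.float64(54.7), np.float64(54.6), np.float64(54.7), np.float64(54.4)]
blue tri [ 492.7 -242.6   55.9] 0.5 depth z top 54.1 scene 55.6 edges top L/R/U/D [np.float64(54.1), np.float64(54.0), np.float64(54.2), np.float64(53.9)]
```

All three discs measure z of about 55 mm and flat, so they are seated. Now the dial.

```bash
python3 -m handwheel '[0,0,0,0,0,-1,0,0,0,0,0,0,-1,0,0,0,0,0,0,-1,0,0,0,0,0,0,-1,0,0,0,0,0,0,-1,0,0,0,0,0,0,-1,0,0,0,0,0,0,-1,0,0,0,0,0,0,-1,0,0,0,0,0,0,-1,0,0,0,0,0,0,-1,0,0,0,0,0,0,-1,0,0,0,0,0,0,-1,0]'
python3 -m handwheel '[0,0,0,0,0,-1,0,0,0,0,0,0,-1,0,0,0,0,0,0,-0.75,0,0,0,0,0,0,0,0]'
python3 plan.py 547.5 411.5 150 3.1416
```

```text
clock: 40.2
ee_pos: [544.7, -21.9, 172.5]
tcp_rot: [0.141, 0.99, 0.0, -0.0]
ft_force: [-0.6, 0.7, -0.4]
finger_gap: 42.4
clock: 40.6
ee_pos: [544.7, -22.0, 172.5]
tcp_rot: [-0.0, 1.0, 0.0, -0.0]
ft_force: [0.6, 0.7, 0.2]
finger_gap: 42.7
pos [544.7 -22.  172.5] yaw -3.1411 tilt [-2.e-04  0.e+00 -1.e+00] q [-0.16  0.35 -0.17  1.05  0.   -0.16] f [0.6 0.7 0.2] gap 42.7 t 40.6
shift now-axes units [-0.076 10.837  0.562]
shift target-axes units [-0.07  10.837  0.562] turn units [ 0.    -0.002  0.005]
```

```bash
python3 -m handwheel '[0,0.9,0,0,0,0,0,0,0.9,0,0,0,0,0,0,0.9,0,0,0,0,0,0,0.9,0,0,0,0,0,0,0.9,0,0,0,0,0,0,0.9,0,0,0,0,0,0,0.9,0,0,0,0,0,0,0.9,0,0,0,0,0,0,0.9,0,0,0,0,0,-0.03,0.9,0,0,0,0,0,-0.03,0.9,0,0,0,0,0,0,0.9,0,0,0,0,0]'
python3 -m handwheel '[0,0,0.4,0,0,0,0,0,0,0.1,0,0,0,0,0,0,0,0,0,0,0,0,0,0,0,0,0,0]'
python3 plan.py 547.5 411.5 100 3.1416
python3 - <<'E'
from meas import *
c=cam("scene")
cv2.imwrite("pics/c1.png",cv2.resize(cv2.cvtColor(c["color"][100:220,290:430],cv2.COLOR_RGB2BGR),None,fx=5,fy=5,interpolation=cv2.INTER_CUBIC))
c=cam("top");save(c,"c1t.png")
E
```

```text
clock: 41.8
ee_pos: [546.8, 411.3, 172.4]
tcp_rot: [0.001, 1.0, -0.0, 0.0]
ft_force: [0.5, 0.2, 0.6]
finger_gap: 42.3
clock: 42.2
ee_pos: [547.2, 408.6, 152.8]
tcp_rot: [0.001, 1.0, -0.0, -0.0]
ft_force: [-0.5, 0.4, 0.9]
finger_gap: 42.9
pos [547.2 408.6 152.8] yaw 3.1396 tilt [-3.e-04 -4.e-04 -1.e+00] q [ 0.55  0.64  0.25  1.18 -0.    0.55] f [-0.5  0.4  0.9] gap 42.9 t 42.2
shift now-axes units [-0.008  0.074  1.321]
shift target-axes units [-0.007  0.074  1.321] turn units [-0.004 -0.003 -0.019]
```

View pics/c1.png

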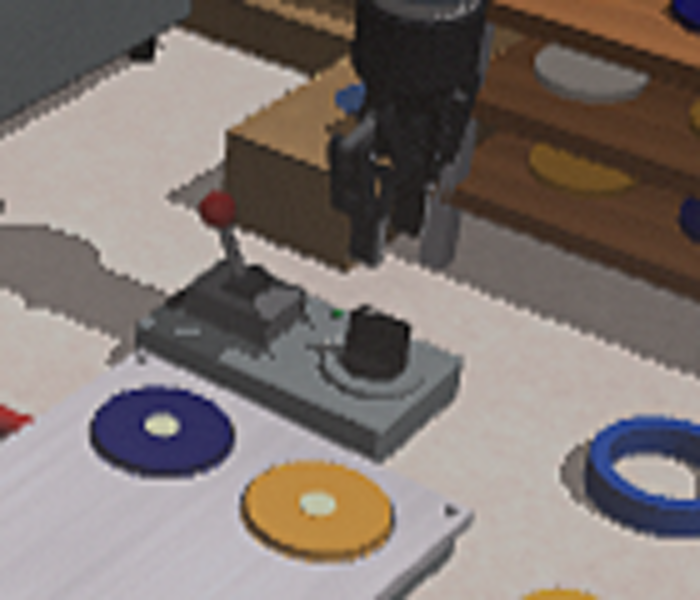

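View pics/c1t.png

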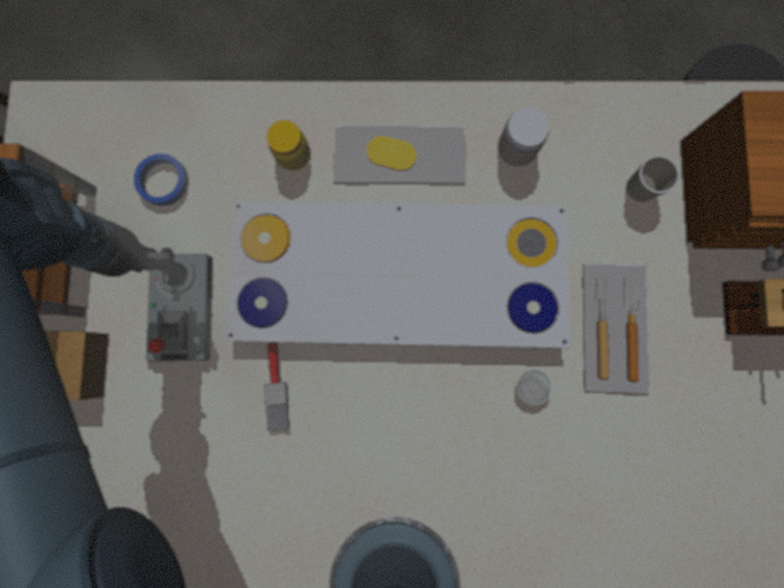

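```bash
python3 - <<'E'
from meas import *
S=cam("scene")
g=S["color"].max(2); m=np.zeros_like(g,bool); m[158:180,352:380]=g[158:180,352:380]<50
for s,ce,l in comps(m,20):
    P=np.array([depthpt(S,u,v) for v,u in zip(*np.nonzero(l))]); 
    top=P[P[:,2]>75]; print(s,'px',ce.round(1),'ray63',ray(S,*ce,63).round(1),'depth ranges',P.min(0).round(1),P.max(0).round(1),'top',len(top),top.mean(0).round(1) if len(top) else '', top.min(0).round(0) if len(top) else '', top.max(0).round(0) if len(top) else '')
E
```

```text
[358 162  14  14 139] px [364.7 168.6] ray63 [553.8 403.9  63. ] depth ranges [531.1 388.7  42.6] [573.3 418.9  82.7] top 30 [555.4 407.5  78.6] [535. 400.  76.] [573. 419.  83.]
```

```bash
python3 -m handwheel '[-0.03,0.05,0.5,0,0,0,0,0,0,0.5,0,0,0,0,0,0,0.4,0,0,0,0,0,0,0.2,0,0,0,0,0,0,0.1,0,0,0,0,0,0,0,0,0,0,0,0,0,0,0,0,0,0]'
python3 plan.py 549 410.5 75 3.1416
```

```text
clock: 43.05
ee_pos: [549.1, 411.5, 85.7]
tcp_rot: [0.0, 1.0, 0.0, 0.001]
ft_force: [0.7, 1.0, -0.4]
finger_gap: 42.6
pos [549.1 411.5  85.7] yaw 3.1407 tilt [ 1.4e-03  8.0e-04 -1.0e+00] q [ 0.55  0.69  0.15  1.04 -0.    0.55] f [ 0.7  1.  -0.4] gap 42.6 t 43.05
shift now-axes units [ 0.002 -0.024  0.267]
shift target-axes units [ 0.002 -0.024  0.267] turn units [ 0.008  0.014 -0.008]
```

```bash
python3 -m handwheel '[0,-0.02,0.15,0,0,0,0,0,0,0.08,0,0,0,0,0,0,0,0,0,0,0,0,0,0,0,0,0,-0.4,0,0,0,0,0,0,-0.6,0,0,0,0,0,0,-0.7,0,0,0,0,0,0,-0.7]'
python3 plan.py 549 410.5 75 3.1416
python3 -m handwheel '[0,0,0,0,0,0,-1,0,0,0,0,0,0,-1,0,0,0,0,0,0,-1]'
python3 plan.py 549 410.5 75 3.1416
```

```text
clock: 43.75
ee_pos: [548.6, 411.8, 75.8]
tcp_rot: [0.0, 1.0, 0.001, 0.0]
ft_force: [-0.1, 5.7, -1.3]
finger_gap: 13.7
pos [548.6 411.8  75.8] yaw 3.1415 tilt [ 5.0e-04  2.6e-03 -1.0e+00] q [0.55 0.69 0.14 1.01 0.   0.55] f [-0.1  5.7 -1.3] gap 13.7 t 43.75
shift now-axes units [-0.01  -0.032  0.02 ]
shift target-axes units [-0.01  -0.031  0.02 ] turn units [ 0.025  0.005 -0.001]
clock: 44.05
ee_pos: [548.6, 411.8, 75.8]
tcp_rot: [0.0, 1.0, 0.001, 0.0]
ft_force: [-0.5, 5.1, -1.0]
finger_gap: 13.0
pos [548.6 411.8  75.8] yaw 3.1416 tilt [ 6.0e-04  2.6e-03 -1.0e+00] q [0.55 0.69 0.14 1.01 0.   0.55] f [-0.5  5.1 -1. ] gap 13.0 t 44.05
shift now-axes units [-0.01  -0.032  0.021]
shift target-axes units [-0.01  -0.032  0.021] turn units [ 0.025  0.006 -0.   ]
```

```bash
python3 -m handwheel '[0,0.025,0,0,0,0,-1,0,0,0,0,0,0.8,-1,0,0,0,0,0,0.8,-1,0,0,0,0,0,0.8,-1,0,0,0,0,0,0.8,-1,0,0,0,0,0,0.8,-1,0,0,0,0,0,0.8,-1]'
python3 plan.py
python3 -m handwheel '[0,0,0,0,0,0.8,-1,0,0,0,0,0,0.8,-1,0,0,0,0,0,0.8,-1,0,0,0,0,0,0.8,-1,0,0,0,0,0,0.8,-1,0,0,0,0,0,0.8,-1,0,0,0,0,0,0.8,-1,0,0,0,0,0,0.8,-1,0,0,0,0,0,0,-1]'
python3 plan.py; python3 -c "
from h import *;print(env.get_obs()['moment'])"
```

```text
clock: 44.75
ee_pos: [548.6, 412.1, 75.8]
tcp_rot: [0.25, 0.968, 0.001, 0.0]
ft_force: [-0.3, 4.4, 1.1]
finger_gap: 13.2
pos [548.6 412.1  75.8] yaw 2.6352 tilt [ 6.0e-04  1.3e-03 -1.0e+00] q [0.55 0.69 0.14 1.02 0.   1.06] f [-0.3  4.4  1.1] gap 13.2 t 44.75
clock: 45.65
ee_pos: [548.9, 412.4, 75.8]
tcp_rot: [0.554, 0.833, 0.001, -0.0]
ft_force: [1.0, 4.5, -0.3]
finger_gap: 13.0
pos [548.9 412.4  75.8] yaw 1.9681 tilt [ 0.001   0.0019 -1.    ] q [0.55 0.69 0.14 1.02 0.   1.73] f [ 1.   4.5 -0.3] gap 13.0 t 45.65
[ 0.95864964 -0.04162105 -0.03723568]
```

```bash
for i in 1; do :; done
python3 -m handwheel '[0,0,0,0,0,0.6,-1,0,0,0,0,0,0.6,-1,0,0,0,0,0,0.4,-1,0,0,0,0,0,0,-1]'; python3 -c "
from h import *;print(env.get_obs()['moment'])"
python3 -m handwheel '[0,0,0,0,0,0.3,-1,0,0,0,0,0,0,-1]'; python3 -c "
from h import *;print(env.get_obs()['moment'])"
python3 -m handwheel '[0,0,0,0,0,0.3,-1,0,0,0,0,0,0,-1]'; python3 -c "
from h import *;print(env.get_obs()['moment'])"; python3 plan.py
```

```text
clock: 46.05
ee_pos: [549.0, 412.4, 75.9]
tcp_rot: [0.621, 0.784, 0.001, -0.0]
ft_force: [1.0, 5.0, -1.3]
finger_gap: 13.2
[ 1.01215979 -0.11863377 -0.03481511]
clock: 46.25
ee_pos: [549.0, 412.4, 75.8]
tcp_rot: [0.633, 0.774, 0.001, -0.0]
ft_force: [0.9, 5.6, -0.2]
finger_gap: 12.9
[ 0.95725076 -0.07841721  0.26750343]
clock: 46.45
ee_pos: [549.0, 412.5, 75.9]
tcp_rot: [0.644, 0.765, 0.001, 0.0]
ft_force: [1.1, 4.4, -0.6]
finger_gap: 13.1
[ 0.95670416 -0.21703765  1.2118438 ]
pos [549.  412.5  75.9] yaw 1.7422 tilt [ 0.0015  0.0017 -1.    ] q [0.55 0.69 0.14 1.01 0.   1.95] f [ 1.1  4.4 -0.6] gap 13.1 t 46.45
```

The moment about z jumped from -0.03 to 1.2 N m at a total turn of 1.40 rad, so the dial is at its stop. Releasing and lifting.

```bash
python3 -m handwheel '[0,0,0,0,0,0,-0.2,0,0,0,0,0,0,-0.1,0,0,0,0,0,0,-0.1,0,0,0,0,0,0,-0.1,0,0,-0.4,0,0,0,-0.1,0,0,-0.8,0,0,0,-0.1,0,0,-0.9,0,0,0,-0.1,0,0,-0.9,0,0,0,-0.1,0,0,0,0,0,0,-0.1]'
python3 plan.py
python3 - <<'E'
from meas import *
c=cam("scene")
cv2.imwrite("pics/c2.png",cv2.resize(cv2.cvtColor(c["color"][100:220,290:430],cv2.COLOR_RGB2BGR),None,fx=5,fy=5,interpolation=cv2.INTER_CUBIC))
E
```

```text
clock: 47.35
ee_pos: [551.2, 412.8, 202.1]
tcp_rot: [0.646, 0.763, 0.005, 0.002]
ft_force: [0.8, 0.2, 1.2]
finger_gap: 38.3
pos [551.2 412.8 202.1] yaw 1.7374 tilt [ 0.0092  0.0051 -0.9999] q [ 0.55  0.63  0.35  1.29 -0.    1.96] f [0.8 0.2 1.2] gap 38.3 t 47.35
```

View pics/c2.png

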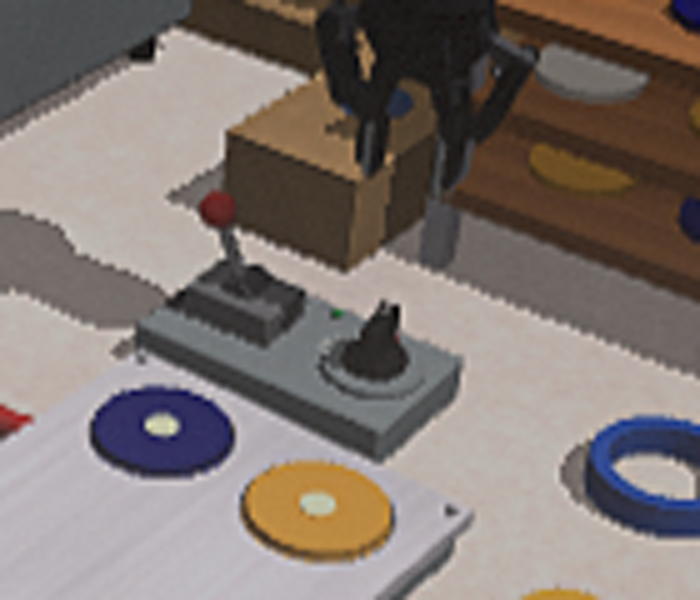

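The dial bar has turned about 80°. Next is the lever: closed fingers, yaw π, coming in behind the ball (x about 415, z about 110).

```bash
python3 -m handwheel '[0,0,0,0,0,-1,-1,0,0,0,0,0,-1,-1,0,0,0,0,0,-1,-1,0,0,0,0,0,-1,-1,0,0,0,0,0,-1,-1,0,0,0,0,0,-1,-1,0,0,0,0,0,-1,-1,0,0,0,0,0,-1,-1,0,0,0,0,0,-1,-1,0,0,0,0,0,-1,-1,0,0,0,0,0,-1,-1,0,0,0,0,0,-1,-1]'
python3 -m handwheel '[0,0,0,0,0,-1,-1,0,0,0,0,0,-0.4,-1,0,0,0,0,0,0,-1]'
python3 plan.py 378 408 119 3.1416
python3 - <<'E'
from meas import *
T=cam("top");S=cam("scene")
def red(c,lo):
    R=[(s,ce) for s,ce,l in comps(masks(c)["red"],15)]; return [r[1] for r in R]
for a in red(T,0):
  for b in red(S,0):
    X,e=tri(T,a,S,b)
    if e<6 and X[1]>350: print(a.round(1),b.round(1),X.round(1),e.round(1))
E
```

```text
clock: 48.6
ee_pos: [547.7, 410.7, 193.6]
tcp_rot: [0.072, 0.997, -0.001, -0.001]
ft_force: [-0.5, 0.1, -0.4]
finger_gap: 0.0
clock: 48.9
ee_pos: [547.8, 410.7, 193.8]
tcp_rot: [0.001, 1.0, -0.001, -0.001]
ft_force: [-0.2, 0.4, -0.5]
finger_gap: -0.1
pos [547.8 410.7 193.8] yaw 3.1405 tilt [-0.0023 -0.0018 -1.    ] q [ 0.55  0.63  0.34  1.28 -0.    0.55] f [-0.2  0.4 -0.5] gap -0.1 t 48.9
shift now-axes units [ 4.24  -0.07   1.879]
shift target-axes units [ 4.244 -0.069  1.869] turn units [-0.017 -0.022 -0.01 ]
[109.4 247.3] [333.3 140.4] [413.  412.4 111.8] 1.1
```

```bash
python3 -m handwheel '[0.85,0,0,0,0,0,-1,0.85,0,0,0,0,0,-1,0.85,-0.04,0,0,0,0,-1,0.85,0,0,0,0,0,-1,0.85,0,0,0,0,0,-1,0,0,0,0,0,0,-1,0,0,0,0,0,0,-1]'
python3 plan.py 377 409 119 3.1416
python3 - <<'E'
from meas import *
T=cam("top");S=cam("scene")
for a in [ce for s,ce,l in comps(masks(T)["red"],15)]:
  for b in [ce for s,ce,l in comps(masks(S)["red"],15)]:
    X,e=tri(T,a,S,b)
    if e<6 and X[1]>350: print(a.round(1),b.round(1),X.round(1),e.round(1))
cv2.imwrite("pics/d1.png",cv2.resize(cv2.cvtColor(S["color"][80:200,270:410],cv2.COLOR_RGB2BGR),None,fx=5,fy=5,interpolation=cv2.INTER_CUBIC))
E
```

```text
clock: 49.7
ee_pos: [378.0, 409.9, 195.4]
tcp_rot: [0.0, 1.0, -0.0, 0.0]
ft_force: [0.1, -0.1, 0.2]
finger_gap: -0.1
pos [378.  409.9 195.4] yaw 3.1414 tilt [ 3.e-04 -4.e-04 -1.e+00] q [ 0.71  0.36 -0.09  1.12 -0.    0.71] f [ 0.1 -0.1  0.2] gap -0.1 t 49.7
shift now-axes units [ 0.025 -0.021  1.91 ]
shift target-axes units [ 0.024 -0.022  1.91 ] turn units [-0.003  0.003 -0.002]
[111.  246.1] [333.5 140.9] [416.1 408.8 112.7] 2.0
```

View pics/d1.png

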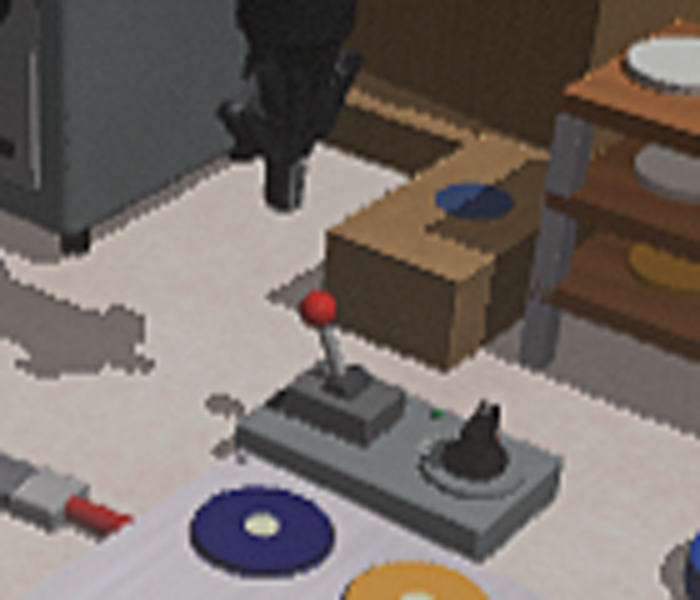

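The ball triangulates to (416,409,112), as expected. Descending behind it and pushing toward +x, which is tool -x.

```bash
python3 -m handwheel '[0,0,0.7,0,0,0,-1,0,0,0.7,0,0,0,-1,0,0,0.5,0,0,0,-1,0,0,0,0,0,0,-1,0,0,0,0,0,0,-1,-0.2,0,0,0,0,0,-1,-0.2,0,0,0,0,0,-1,-0.2,0,0,0,0,0,-1]'
python3 plan.py 448 409 119 3.1416
python3 -m handwheel '[-0.2,0,0,0,0,0,-1,-0.2,0,0,0,0,0,-1,-0.2,0,0,0,0,0,-1,-0.2,0,0,0,0,0,-1,-0.2,0,0,0,0,0,-1,0,0,0,0,0,0,-1]'
python3 plan.py 448 409 119 3.1416
```

```text
clock: 50.6
ee_pos: [403.5, 410.3, 120.5]
tcp_rot: [0.0, 1.0, 0.001, 0.0]
ft_force: [-2.0, -0.6, 0.5]
finger_gap: 0.2
pos [403.5 410.3 120.5] yaw 3.1407 tilt [ 6.0e-04  1.3e-03 -1.0e+00] q [ 0.68  0.45 -0.16  0.96  0.    0.68] f [-2.  -0.6  0.5] gap 0.2 t 50.6
shift now-axes units [-1.114 -0.032  0.039]
shift target-axes units [-1.114 -0.033  0.038] turn units [ 0.012  0.006 -0.008]
clock: 51.2
ee_pos: [443.8, 409.7, 119.2]
tcp_rot: [0.001, 1.0, -0.0, 0.0]
ft_force: [-0.3, 0.3, -0.2]
finger_gap: -0.1
pos [443.8 409.7 119.2] yaw 3.1398 tilt [ 9.e-04 -3.e-04 -1.e+00] q [ 0.64  0.5  -0.08  0.99 -0.    0.64] f [-0.3  0.3 -0.2] gap -0.1 t 51.2
shift now-axes units [-0.104 -0.018  0.005]
shift target-axes units [-0.104 -0.018  0.004] turn units [-0.003  0.009 -0.017]
```

Small steps now, until the stop's force appears.

```bash
python3 -m handwheel '[-0.05,0,0,0,0,0,-1,-0.05,0,0,0,0,0,-1,0,0,0,0,0,0,-1]'
python3 -m handwheel '[-0.04,0,0,0,0,0,-1,0,0,0,0,0,0,-1]'
python3 - <<'E'
from meas import *
S=cam("scene")
cv2.imwrite("pics/d2.png",cv2.resize(cv2.cvtColor(S["color"][80:200,270:410],cv2.COLOR_RGB2BGR),None,fx=5,fy=5,interpolation=cv2.INTER_CUBIC))
E
```

```text
clock: 51.5
ee_pos: [446.3, 409.7, 119.2]
tcp_rot: [0.0, 1.0, -0.0, -0.0]
ft_force: [-1.2, 0.5, -0.8]
finger_gap: -0.1
clock: 51.7
ee_pos: [447.9, 409.8, 119.3]
tcp_rot: [0.0, 1.0, -0.0, -0.0]
ft_force: [-1.1, -0.7, -1.4]
finger_gap: -0.2
```

View pics/d2.png

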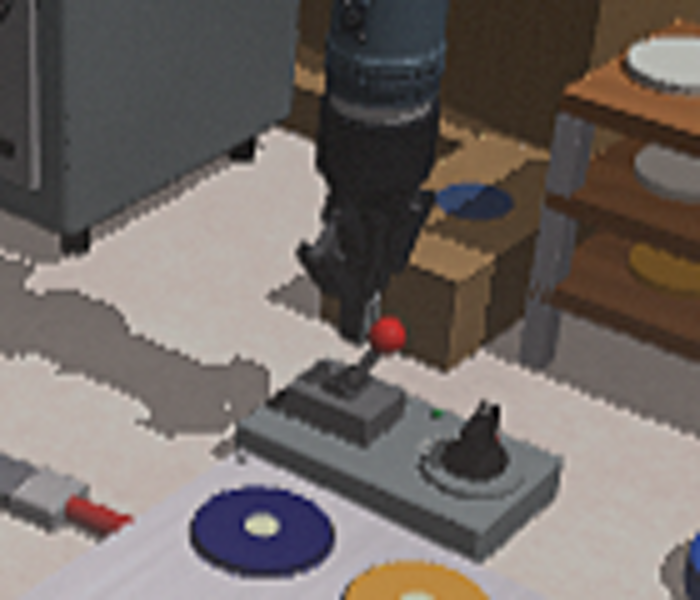

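```bash
python3 -m handwheel '[-0.04,0,0,0,0,0,-1,0,0,0,0,0,0,-1]'
python3 -m handwheel '[-0.04,0,0,0,0,0,-1,0,0,0,0,0,0,-1]'
```

```text
clock: 51.95
ee_pos: [449.2, 409.8, 119.3]
tcp_rot: [0.0, 1.0, -0.0, -0.0]
ft_force: [-1.8, -0.3, -0.3]
finger_gap: 0.0
clock: 52.15
ee_pos: [449.5, 409.8, 119.2]
tcp_rot: [0.0, 1.0, -0.0, -0.002]
ft_force: [-6.7, -0.1, 1.3]
finger_gap: 0.0
```

```bash
python3 -m handwheel '[-0.03,0,0,0,0,0,-1,0,0,0,0,0,0,-1]'
python3 -m handwheel '[0.2,0,0,0,0,0,-1,0.4,0,-0.2,0,0,0,-1,0,0,-0.8,0,0,0,-1,0,0,-0.9,0,0,0,-1,0,0,-0.9,0,0,0,-1,0,-0.9,0,0,0,0,-1,0,-0.9,0,0,0,0,-1,0,-0.9,0,0,0,0,-1,0,-0.9,0,0,0,0,-1,0,-0.9,0,0,0,0,-1,0,-0.9,0,0,0,0,-1,0,-0.9,0,0,0,0,-1]'
python3 -m handwheel '[0,-0.9,0,0,0,0,-1,0,-0.9,0,0,0,0,-1,0,-0.9,0,0,0,0,-1,0,-0.9,0,0,0,0,-1,0,-0.9,0,0,0,0,-1,0,-0.9,0,0,0,0,-1,0,-0.9,0,0,0,0,-1,0,-0.9,0,0,0,0,-1,0,0,0,0,0,0,-1,0,0,0,0,0,0,-1]'
python3 - <<'E'
from meas import *
T=cam("top");S=cam("scene");save(T,"f_top.png");save(S,"f_scene.png")
def h(c,o,w=6):
    u,v=o.astype(int); return np.median([[depthpt(c,a,b)[2] for a in range(u-w,u+w+1)] for b in range(v-w,v+w+1)]).round(1)
for r in inner(T): print(r["col"],round(r["frac"],2),ray(T,*r["hole"],55).round(1),'z',h(T,r["out"]))
for a in [ce for s,ce,l in comps(masks(T)["red"],15)]:
  for b in [ce for s,ce,l in comps(masks(S)["red"],15)]:
    X,e=tri(T,a,S,b)
    if e<6 and X[1]>350: print('ball',X.round(1),e.round(1))
K=T["camera_matrix"];M=T["world_from_camera"];z=T["range_z"]
v,u=np.mgrid[:420,:560]; X=(np.stack([(u-K[0,2])/K[0,0]*z,(v-K[1,2])/K[1,1]*z,z],-1)@M[:3,:3].T+M[:3,3])
x,y,hh=X[...,0],X[...,1],X[...,2]
m=(hh>70)&(hh<90)&(y>300)&(y<460)&(x>510)&(x<640)
for s,ce,l in comps(m,8):
    r=cv2.minAreaRect(X[l][:,:2].astype(np.float32));print('dial',np.round(r[0],1),np.round(r[1],1),round(r[2],1))
m=(hh>13)&(hh<45)&(y<-335)&(y>-480)&(x>320)&(x<600)
for s,ce,l in comps(m,15): print('tool',X[l].min(0).round(0),X[l].max(0).round(0))
print(env.get_obs()["clock"])
E
```

```text
clock: 52.35
ee_pos: [449.6, 409.8, 119.2]
tcp_rot: [-0.0, 1.0, 0.0, -0.003]
ft_force: [-9.2, 1.6, 3.1]
finger_gap: -0.2
clock: 53.55
ee_pos: [428.0, 156.7, 232.4]
tcp_rot: [0.0, 1.0, -0.0, 0.001]
ft_force: [0.4, -1.1, 0.3]
finger_gap: -0.1
clock: 54.55
ee_pos: [427.9, -130.4, 232.1]
tcp_rot: [0.001, 1.0, -0.0, 0.001]
ft_force: [-0.5, -0.0, -0.3]
finger_gap: 0.3
gold 0.1 [615.2 247.6  55. ] z 54.6
gold 0.47 [ 613.6 -239.4   55. ] z 46.2
blue 0.27 [497.1 246.9  55. ] z 54.7
ball [473.2 411.9 112.1] 0.5
dial [548.3 412.4] [14.7 41.4] 11.3
54.65
```

View pics/f_top.png

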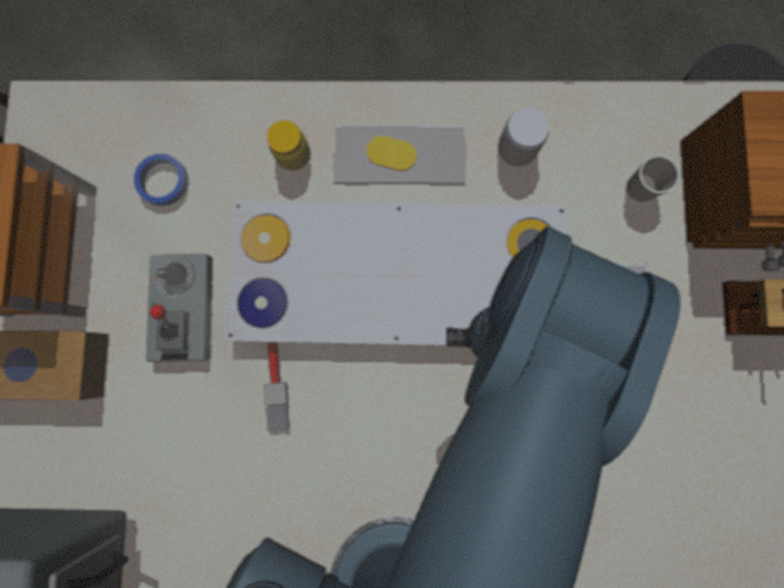

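View pics/f_scene.png

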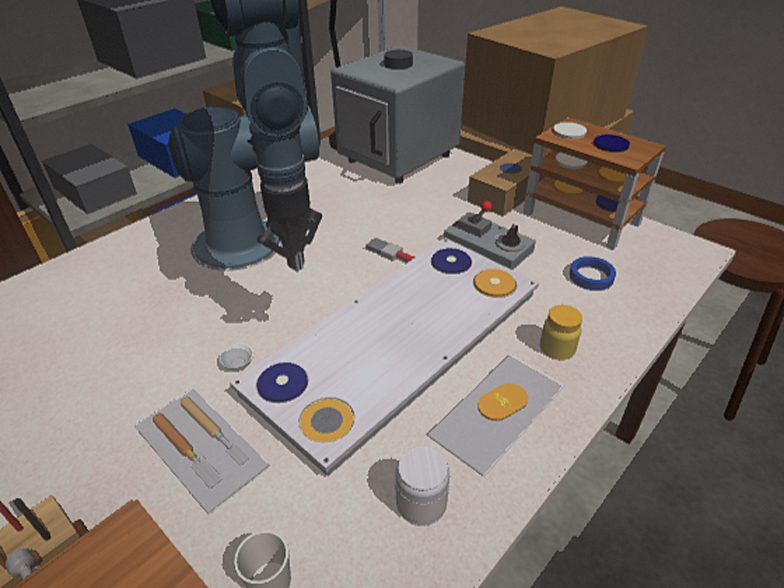

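```bash
python3 -c "
from plant import order
print(order.close_job())"
```

```text
the job is handed in; nothing more can be done
None
```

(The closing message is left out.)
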